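Lock the carrying handle onto the caddy's ball

ROBOT

A 6-joint arm with a two-finger parallel gripper is mounted at the origin on the work surface. World frame = base frame: x ahead of the robot, y to its left, z up, the work surface at z = 0. Lengths are in m, angles in rad, forces in N, time in s.
With the tool pointing down it reaches from about 0.35 to 0.975 m from the base axis. Payload 4.9 kg.
Tool frame: the origin (TCP) lies midway between the tips of the shut fingers; the grasp point (between the pads) lies 19 mm behind it; z points along the fingers, y is the direction in which the jaws open and shut (so a half turn about z gives the same grasp; the last joint's range is limited). The gripper opens to 85 mm and grips with 20 to 120 N. Pads are 22 mm wide; open, the fingers measure 114 mm over their backs; the gripper's body (76 mm by 85 mm) begins 54 mm behind the grasp point. The pads swing forward as they close: fully open they stand 13 mm farther back than shut.
Start: joints at [1.119, 0.053, 1.613, -0, 1.476, -0.119], TCP at [0.204, 0.591, 0.231] pointing down, gripper open.
Joint ranges: [-3.01, 3.01], [-1.01, 2.22], [0.06, 2.58], [-1.02, 4.17], [0.09, 2.62], [-3.14, 3.14]. Speed limits (rad/s): [2.57, 2.57, 3.14, 3.14, 3.14, 3.14].

INTERFACE

Orientations are given as a unit quaternion [w, x, y, z].
In Python, from plant import state, grab_frame, camera_params, job_done, boxes_of gives the robot as it stands.
- The arm moves only by the tool step_arm, never from a script. Its argument "steps" is a list of rows, each a list of 4 numbers: the shift along the tool's x, y, z in mm, then the turn about the tool's z in degrees. A call has 1 to 8 rows; each row shifts and turns the pose as measured when the row begins, along the tool's axes as they then stand; what a row does not reach is not made up. A row lasts 1/10 s, in which the tool goes at most 50 mm and 8.59 degrees, less where a joint would pass 70% of its speed; a pose out of reach is approached as far as the arm can. A call is refused whole if a number of a shift passes 50 or a number of a turn 8.59, either way. A call with a gripper value outside its range is refused whole. "claw" is the opening in per cent of the stroke, from 0 (shut) to 100 (fully open), set as the call begins (left out, the last holds). The fingers move at their own pace and stop on an object; the grip force is fixed at half the most. Time passes only in rows, so rows that do not move let the fingers close. It gives the time, the measured TCP pose, the force and the opening at its end, in the units of the state.
- state(): the state, without advancing time (a new reading comes with each control period).
- grab_frame(name): name is "side" or "top"; returns (picture, depth): 400x640x3 uint8, red, green, blue; 400x640 float32, m along the optical axis (not along the pixel's ray), 0 where there is no reading.
- camera_params(name): a dict with "mtx" (3x3 intrinsics, pixels), "extrinsics" (4x4, takes a point from camera to world coordinates). Camera axes: x right, y down, z forward; pixel columns grow to the right and rows downward; lengths in m; the calibration is good to about 2 mm. A picture is of the moment at which its call begins. camera_params takes no time and is no camera call.
- job_done(): hands the job in, once; it reports no verdict.
Trained networks look in the newest picture that a camera, given by its name, has taken for a name from the list of things; names that differ only in an ending like _2 or _b are one class to them, and where a whole thing is asked for, a point or a joint stands for the part that bears it (a point fixed in the world has none). Each returns a list of dicts, best first, with "p" (0 to 1); they miss things now and then, are a little off and sometimes report something else, mostly with a low value. They report only what shows in the picture. A call takes as long as a camera call.
- boxes_of(camera, label): "box" ([left, top, width, height] in pixels, round what is visible of it).
The state is a dict: "time": time; "joint_pos": joint angles; "joint_vel": joint speeds; "joint_efforts": joint torques, N m; "tool_pos": TCP position; "tool_rot": TCP orientation; "contact_force": force on the tool from outside, world axes, zero at the start; "ft_torque": the same for the moment, N m; "gripper_width": opening from 0.0 (shut) to 1.0 (fully open).
Only numpy, scipy, OpenCV 4.12 (cv2) and the standard library are available. Lean on these libraries where they do the work, as an engineer would, in place of code of your own. Each camera call takes 0.05 s, during which the arm holds its last target. There are 200 camera calls.

TASK

The condiment caddy is to be carried upstairs: raise the locking lever of the detachable carrying handle all the way, lower the handle's socket gently over the ball on the caddy's post until it sits fully home on the collar, let go, and press the lever fully down to lock it. Feel for the seat (the post's exact height and centring are not known), never press hard, do not drop the handle, and leave everything else where it is.

Things in the scene. Friction and masses are not known exactly. Their poses are not given: they have to be found in the camera images.
- caddy: Steel condiment caddy, fixed to the table: a tray 130 (x) by 200 (y) by 45 mm high with a jar (75 mm high) at each y end; a bamboo spatula stands upright (top 236 mm above the table) in a spring clip at its own x = +92, y = +83 mm, blade 52 mm wide along y. Origin: centre of its underside, z up. A steel post with a ball on top rises from its centre (see post_nominal).
- post_nominal (a point): Where the top of the post's collar (flat disc 66 mm across, 4 mm thick) should be: 125 mm above the caddy's origin. The post is set by hand: really up to 14 mm higher or lower and up to 2 mm off in the caddy's x and y (not measured). Its ball, 30 mm across on a 14 mm neck, has its centre 20 mm above the collar's top. The post holds still below 60 N.
- coupler: Detachable carrying handle with a ball socket, loose, 0.4 to 0.6 kg, standing on its flat underside. Origin: centre of the socket's underside, z up. Socket: octagonal, 33 mm between flats, with a funnel mouth 44 mm wide narrowing over its lowest 9 mm; outside 59 mm across, 43 mm high. Fully home, the underside rests on the collar. Lever points to its -x, black tail grip (24 mm wide) to +x.
- cheeks (a point): Where to grip the handle: midway between its two upright parallel cheek plates, at x = +24, y = 0, z = +62 mm in the handle's frame. Their outer faces are 40 mm apart (y = +-20 mm); they span x = +3 to +45, z = 39 to 75 mm. The raised lever (knob then at x = -43, z = +102 mm) leaves the room above them free.
- tail_end (a point): End of the handle's tail grip, at x = +118, y = 0, z = +15 mm in the handle's frame; the grip is 15 mm thick and has a small foot under its end, level with the socket's underside.
- lever_hinge (a point): Centre of the lever's hinge pin on the handle, at x = +24, y = 0, z = +45 mm in the frame of the handle (same axes as coupler); the hinge line is the handle's y.
- lever_knob (a point): Centre of the lever's end knob, a black cross bar with round ends, 16 mm thick and 26 mm long (along the handle's y), 86 mm from the hinge; with the lever down it is at x = -62, z = +47 mm in the handle's frame. Pinched across its two round ends it turns freely between the fingers as the lever is lifted; press its top to push the lever down.
- lever (a joint): Lever angle: 0 = fully down (locked), 0.7 rad = raised all the way (stop). Stiff hinge: 1 to 2 N at the knob moves it and it stays where left. Below 0.25 rad its hook blocks the socket's mouth. On the last 0.25 rad down the hook slides under the ball, draws the handle up to 4 mm sideways and tightens, needing about 3 to 6 N at the knob; if the handle is not fully home, it stops short.
- jar_a: Jar, 48 mm across, 75 mm high, in the caddy's +y compartment; leave alone.
- jar_b: Jar, 48 mm across, 75 mm high, in the caddy's -y compartment; leave alone.
- stockpot: Stockpot, 240 mm across, 150 mm high, at the left; leave alone.
- pot_lid: Its lid, 244 mm across, 46 mm high, at the right; leave alone.
- spoon_rest: White ceramic spoon rest, about 85 mm across with a short tail, 16 mm high; leave alone.
- scoop: Yellow plastic scoop, 160 mm long, 40 mm high; leave alone.

How it is judged:
On the way, in this order (a step that is already met when the one before it is completed fails the run):
1. the lever is raised all the way (above 0.55 rad) while the handle is still away from the caddy (value of joint lever above 0.55 rad and horizontal distance between coupler and caddy above 0.1 m), for 0.1 s.
2. the handle stands upright on the post's collar with the lever still raised, let go (horizontal distance between coupler and caddy below 0.007 m and z of coupler in the frame of caddy between 0.109 and 0.1415 m and angle between coupler's own z axis and vertical below 0.06 rad and value of joint lever above 0.35 rad and contact force between the fingers and coupler below 0.1 N), for 0.1 s.
At the end, for the whole second after the job is handed in: The carrying handle sits at rest, upright (within 0.05 rad), over the caddy's post (its origin within 7 mm of the caddy's centre line and 109 to 141.5 mm above the caddy's underside, that is down on the collar), with its lever fully down (below 0.045 rad) and nothing held (value of joint lever below 0.045 rad and horizontal distance between coupler and caddy below 0.007 m and z of coupler in the frame of caddy between 0.109 and 0.1415 m and angle between coupler's own z axis and vertical below 0.05 rad and linear speed of coupler below 0.02 m/s and angular speed of coupler below 0.1 rad/s); the robot touches nothing.
It fails at once if the handle is pressed or struck against the caddy or its post with more than 35 N while the lever is raised (contact force between coupler and caddy above 35 N and value of joint lever above 0.3 rad).
It fails at once if the lever is pressed so hard (about 20 N at its knob) that the handle bears on the caddy and its post with more than 80 N (contact force between coupler and caddy above 80 N).
It fails at once if the handle is dropped (moves faster than 0.25 m/s with no finger on it, more than 30 mm above the table) (contact force between the fingers and coupler below 0.05 N and linear speed of coupler above 0.25 m/s and height (world z) of coupler above 0.03 m).
It fails at once if the handle is tipped more than 0.7 rad (angle between coupler's own z axis and vertical above 0.7 rad).
It fails at once if a jar, the pot, its lid, the spoon rest or the scoop is moved more than 30 mm (distance of any of jar_a, jar_b, stockpot, pot_lid, spoon_rest, scoop from where it was at the start of the episode above 0.03 m).
It also fails if it takes over 72 s, if anything falls off the work surface, if the arm or the gripper's body presses on something with over 40 N, if the wrist force passes 120 N, or if a joint passes its speed limit or range.

## Working session

There is one attempt and no reset: what is moved stays moved. The work goes in short steps, Python scripts to look and compute and a tool call to move; the robot and the scene stay as the last step left them, time stands still between calls to the robot, and variables do not carry over. Pictures are saved under pics/ and viewed, about 8 in all and at most 12, crops included, and the job is handed in when it is done.

Besides the shell and the picture viewer there is one more tool, called after "Call:" as name(argument=value, ...), one argument or row to a line, values as JSON. step_arm: Moves the arm, as the interface text tells. Its arguments: {"type":"object","properties":{"steps":{"type":"array"},"claw":{"type":"number"}},"required":["steps"]}

```bash
mkdir -p pics
cat > h.py <<'E'
import numpy as np, cv2
from plant import *
def look(n,save=None):
    im,d=grab_frame(n); np.savez(f'{n}.npz',im=im,d=d)
    if save: cv2.imwrite(f'pics/{save}.png',cv2.cvtColor(im,cv2.COLOR_RGB2BGR))
    return im,d
def cloud(n,d):
    p=camera_params(n);K=np.array(p['mtx']);T=np.array(p['extrinsics'])
    v,u=np.mgrid[:400,:640]
    P=np.stack([(u-K[0,2])/K[0,0]*d,(v-K[1,2])/K[1,1]*d,d],-1)
    W=P@T[:3,:3].T+T[:3,3]; W[d<=0]=np.nan
    return W
E
python3 - <<'E'
from h import *
for n in('side','top'):
    look(n,n+'0'); print(n,camera_params(n))
    for l in('coupler','caddy','lever_knob','tail_end','post_nominal'):
        print(l,[(np.round(b['box']),round(b['p'],2)) for b in boxes_of(n,l)][:2])
print(state())
E
```

```text
side {'mtx': array([[470.92439525,   0.        , 321.3138864 ],
       [  0.        , 470.92439525, 200.86737826],
       [  0.        ,   0.        ,   1.        ]]), 'extrinsics': array([[ 0.97798752, -0.11475434,  0.17427519,  0.28209312],
       [-0.20830444, -0.58588504,  0.78316536, -1.3482821 ],
       [ 0.0122336 , -0.80222825, -0.5968921 ,  1.12890248],
       [ 0.        ,  0.        ,  0.        ,  1.        ]])}
coupler [(array([289., 183.,  44.,  26.]), 0.7), (array([336., 258.,  13.,  16.]), 0.33)]
caddy [(array([314., 188.,  58., 102.]), 0.93), (array([334., 258.,  20.,  18.]), 0.73)]
lever_knob [(array([317., 188.,  51., 105.]), 0.69), (array([249., 216.,  36.,  25.]), 0.66)]
tail_end []
post_nominal [(array([316., 186.,  54., 104.]), 0.76)]
top {'mtx': array([[467.98654252,   0.        , 321.03881508],
       [  0.        , 467.98654252, 199.9300284 ],
       [  0.        ,   0.        ,   1.        ]]), 'extrinsics': array([[ 0.01119177, -0.99529945,  0.09619639,  0.44733235],
       [-0.99986521, -0.01229479, -0.01088124,  0.02174558],
       [ 0.01201281, -0.09606
[... 469 characters left out ...]
.5)]
{'time': 0.6, 'joint_pos': array([ 1.11900402e+00,  5.26692155e-02,  1.61290221e+00,  1.33557189e-05,
        1.47601195e+00, -1.19018760e-01]), 'joint_vel': array([ 0.00036061, -0.00013971,  0.00163037, -0.00080191, -0.00122962,
       -0.00034955]), 'joint_efforts': array([-5.88958737e-04, -3.93412364e+01, -3.70232928e+01, -8.75352953e-05,
        7.34226232e-04, -2.45650327e-06]), 'tool_pos': array([0.20416334, 0.5906897 , 0.23132136]), 'tool_rot': array([-5.07260332e-06,  1.65620732e-01,  9.86189522e-01,  6.32393896e-06]), 'contact_force': array([-0.12097886,  0.6414035 ,  0.55278619]), 'ft_torque': array([-0.0693038 ,  0.00835552,  0.00011064]), 'gripper_width': 0.9965407658923211}
```

Run:
```python
import cv2
a=cv2.imread('pics/top0.png')[130:270,230:460]
b=cv2.imread('pics/side0.png')[130:310,220:420]
cv2.imwrite('pics/a.png',cv2.vconcat([cv2.resize(cv2.imread('pics/top0.png'),(480,300)),cv2.resize(cv2.imread('pics/side0.png'),(480,300))]))
cv2.imwrite('pics/b.png',cv2.resize(a,None,fx=3.4,fy=3.4,interpolation=cv2.INTER_CUBIC))
cv2.imwrite('pics/c.png',cv2.resize(b,None,fx=3.3,fy=3.3,interpolation=cv2.INTER_CUBIC))
```

```text
(no output)
```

View pics/a.png

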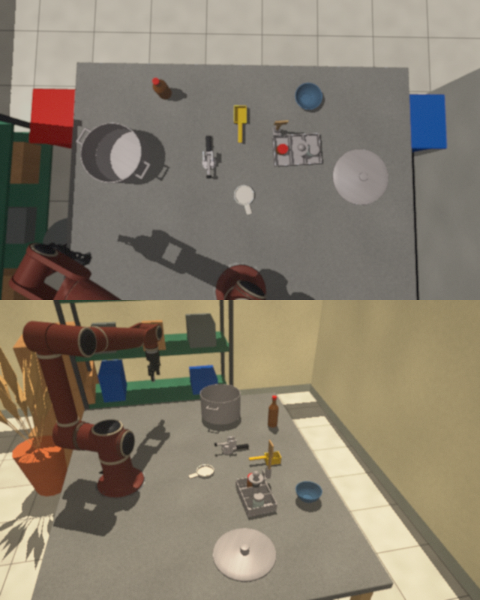

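View pics/b.png

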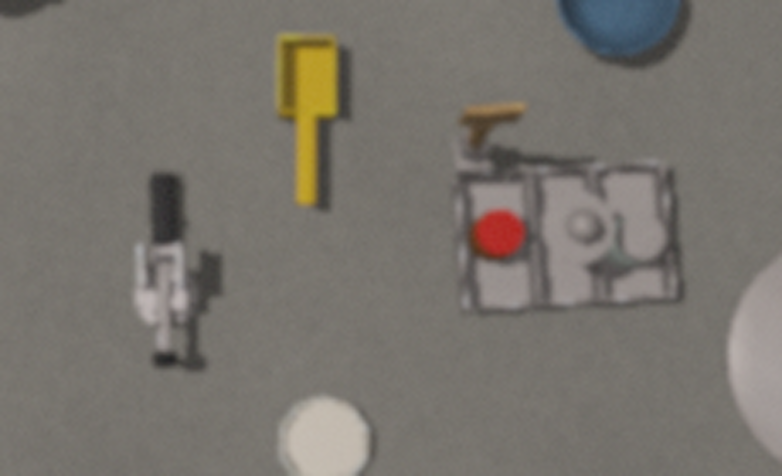

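View pics/c.png

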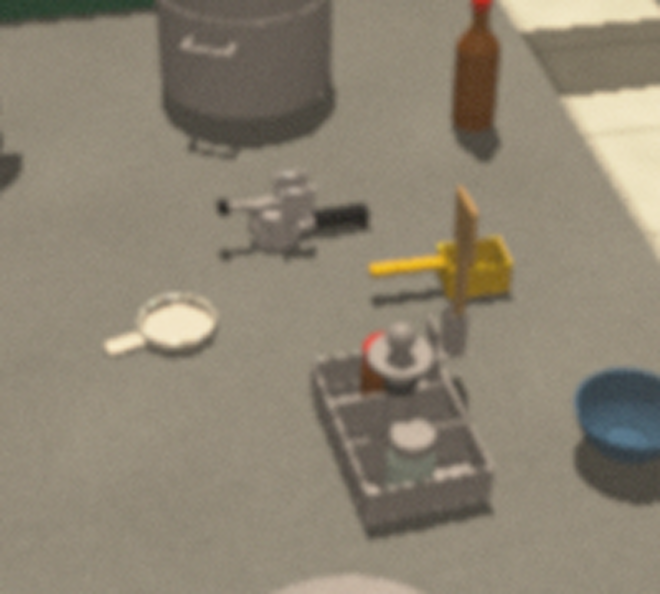

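The top view has +x up and +y left. The handle is at about (278, 208), with its tail towards +x and its knob towards -x at about (278, 235). The caddy's ball is at about (402, 196), and the spatula is up and left of it, so the caddy is roughly aligned with the world axes. Next I'll measure.

Run:
```python
from h import *
R={}
for n in('top','side'):
    f=np.load(n+'.npz');W=cloud(n,f['d']);im=f['im'].astype(int)
    u0,v0,u1,v1=(262,170,298,245) if n=='top' else (280,176,338,212)
    S=np.zeros((400,640),bool);S[v0:v1,u0:u1]=1
    H=S&(W[...,2]>0.008); P=W[H];C=im[H]
    print(n,'handle n',len(P),'min',np.nanmin(P,0).round(3),'max',P.max(0).round(3))
    dark=C.sum(1)<130
    for nm,m in(('tail',dark&(P[:,0]>np.median(P[:,0]))),('knob',dark&(P[:,0]<np.median(P[:,0])))):
        q=P[m];print(nm,len(q),q.mean(0).round(4) if len(q) else '', q.min(0).round(3) if len(q) else '',q.max(0).round(3) if len(q) else '')
    c=P[:,:2].mean(0);w,V=np.linalg.eigh(np.cov((P[:,:2]-c).T));print('pca',c.round(4),np.degrees(np.arctan2(V[1,1],V[0,1])))
    # caddy
    u0,v0,u1,v1=(358,152,436,226) if n=='top' else (305,180,378,300)
    S=np.zeros((400,640),bool);S[v0:v1,u0:u1]=1
    B=S&(W[...,2]>0.085)&(W[...,2]<0.19);P=W[B]
    print('hi pts',len(P),P.mean(0).round(4)); 
    z=P[:,2];hist,e=np.histogram(z,np.arange(.085,.19,.004));print(list(zip(e.round(3),hist)))
    Q=W[S&(W[...,2]>0.03)&(W[...,2]<0.06)]
    print('tray',len(Q),cv2.minAreaRect(Q[:,:2].astype(np.float32)))
    np.savez(n+'_c.npz',P=P)
```

```text
top handle n 561 min [0.45  0.082 0.008] max [0.683 0.196 0.086]
tail 2 [0.6421 0.1392 0.0271] [0.637 0.139 0.027] [0.647 0.139 0.027]
knob 3 [0.4776 0.1364 0.0634] [0.478 0.133 0.062] [0.478 0.139 0.064]
pca [0.5635 0.1416] -176.57431463462015
hi pts 426 [ 0.6097 -0.2208  0.1297]
[(np.float64(0.085), np.int64(10)), (np.float64(0.089), np.int64(9)), (np.float64(0.093), np.int64(3)), (np.float64(0.097), np.int64(1)), (np.float64(0.101), np.int64(1)), (np.float64(0.105), np.int64(4)), (np.float64(0.109), np.int64(0)), (np.float64(0.113), np.int64(5)), (np.float64(0.117), np.int64(88)), (np.float64(0.121), np.int64(136)), (np.float64(0.125), np.int64(51)), (np.float64(0.129), np.int64(5)), (np.float64(0.133), np.int64(1)), (np.float64(0.137), np.int64(3)), (np.float64(0.141), np.int64(9)), (np.float64(0.145), np.int64(11)), (np.float64(0.149), np.int64(29)), (np.float64(0.153), np.int64(20)), (np.float64(0.157), np.int64(14)), (np.float64(0.161), np.int64(5)), (np.float64(0.165), np.int64(1)), (np.float64(0.169), np.int64(4)), (np.float64(0.173), np.int64(6)), (np.float64(0.177), np.int
[... 724 characters left out ...]
 (np.float64(0.121), np.int64(97)), (np.float64(0.125), np.int64(70)), (np.float64(0.129), np.int64(8)), (np.float64(0.133), np.int64(7)), (np.float64(0.137), np.int64(9)), (np.float64(0.141), np.int64(11)), (np.float64(0.145), np.int64(15)), (np.float64(0.149), np.int64(15)), (np.float64(0.153), np.int64(18)), (np.float64(0.157), np.int64(15)), (np.float64(0.161), np.int64(5)), (np.float64(0.165), np.int64(4)), (np.float64(0.169), np.int64(2)), (np.float64(0.173), np.int64(3)), (np.float64(0.177), np.int64(9)), (np.float64(0.181), np.int64(7)), (np.float64(0.185), np.int64(7))]
tray 1124 ((0.6562904715538025, -0.09347090125083923), (0.507708728313446, 0.2530209422111511), 86.55763244628906)
```

```bash
cat >> h.py <<'E'
def bp(n,u,v,z):
    p=camera_params(n);K=np.array(p['mtx']);T=np.array(p['extrinsics'])
    r=T[:3,:3]@np.array([(u-K[0,2])/K[0,0],(v-K[1,2])/K[1,1],1.]);return T[:3,3]+r*(z-T[2,3])/r[2]
def pr(n,X):
    p=camera_params(n);K=np.array(p['mtx']);T=np.array(p['extrinsics'])
    c=T[:3,:3].T@(np.asarray(X)-T[:3,3]);q=K@c;return q[:2]/q[2]
E
python3 - <<'E'
from h import *
f=np.load('top.npz');g=cv2.cvtColor(f['im'],cv2.COLOR_RGB2GRAY)
print(g[174:242:1,266:292:1][:, ::1])
for n in('top','side'):
    P=np.load(n+'_c.npz')['P']
    for lo,hi,nm in((.114,.131,'collar'),(.143,.163,'ball')):
        q=P[(P[:,2]>lo)&(P[:,2]<hi)];m=np.median(q,0);q=q[np.linalg.norm(q[:,:2]-m[:2],axis=1)<.045]
        print(n,nm,len(q),m.round(4),cv2.minEnclosingCircle(q[:,:2].astype(np.float32)))
E
```

```text
[[117 116 117 ... 118 116 117]
 [116 117 116 ... 118 118 118]
 [116 115 117 ... 118 116 117]
 ...
 [119 117 117 ... 101 108 114]
 [119 116 117 ... 114 116 117]
 [115 116 118 ... 114 120 118]]
top collar 278 [ 0.5965 -0.2305  0.1225] ((0.5990161299705505, -0.2349143922328949), 0.03306366503238678)
top ball 79 [ 0.5989 -0.2319  0.1526] ((0.5983979105949402, -0.2340492308139801), 0.015129147097468376)
side collar 174 [ 0.5977 -0.2389  0.1243] ((0.5999841690063477, -0.23261702060699463), 0.035587508231401443)
side ball 55 [ 0.5993 -0.2358  0.1532] ((0.5964020490646362, -0.23565492033958435), 0.015016330406069756)
```

Run:
```python
from h import *
f=np.load('top.npz');g=cv2.cvtColor(f['im'],cv2.COLOR_RGB2GRAY)
np.set_printoptions(linewidth=200,threshold=99999)
print(g[176:242,267:297])
for z,y in((.125,0),(.06,0)): pass
# tray outline: fit caddy yaw by sharp edges
u0,v0=355,150;c=cv2.resize(g[150:228,355:440],None,fx=8,fy=8,interpolation=cv2.INTER_CUBIC)
```

```text
[[115 117 118 117 115 116 120 119 119 119 117 119 117 118 118 118 118 121 120 118 116 119 118 116 117 117 119 119 120 119]
 [116 115 116 116 114 116 116 117 118 117 116 117 118 120 121 118 119 119 115 116 116 120 120 117 117 117 119 118 118 120]
 [116 116 116 114 114 115 118 116 116 117 115 117 117 120 119 118 117 118 116 116 120 119 118 119 116 117 119 118 117 119]
 [118 116 116 116 115 116 115 115 111 110 111 111 113 115 116 116 118 118 117 116 119 119 118 117 116 114 118 118 121 120]
 [118 117 117 114 115 117 114 110  99  98  95  96  98  97 104 106 112 115 120 118 117 119 118 117 116 117 117 116 117 118]
 [119 116 115 115 118 116 112  96  79  74  71  72  69  74  83  93 102 110 118 118 117 116 116 118 116 117 120 116 117 117]
 [117 116 116 116 117 114 105  86  63  60  55  54  50  50  60  74  91 107 115 119 117 117 116 116 119 117 119 117 117 117]
 [117 116 117 117 115 115 101  76  61  53  52  47  49  42  51  66  86 103 114 118 120 120 117 116 118 118 118 115 116 116]
 [117 119 114 118 116 113  98  75  60  58  54  49  48  46  51  59  78  97 112 118 120 119 121 119 117 117 118 115 11
[... 6318 characters left out ...]
 55  49  44  45  45  56  65  69  71  68  67  64  66  72  90 105 113 117 115 116 116]
 [118 120 117 119 118 117 115 107  88  73  66  64  66  71  78  86  77  70  65  66  67  67  71  88 106 114 117 117 118 115]
 [116 117 117 117 118 117 118 115 104  98  94  92  95  98 101 101  98  89  79  76  75  77  84  99 110 118 116 115 117 116]
 [117 117 117 118 116 116 115 118 115 114 110 111 113 114 116 114 112 104  99  96  97  98 101 108 114 116 118 118 118 118]
 [116 117 116 116 114 115 118 118 117 117 113 116 115 117 118 120 118 112 112 112 112 113 114 116 117 118 117 116 119 117]
 [116 118 117 117 115 116 117 118 117 118 117 113 115 116 117 118 118 115 115 115 116 115 114 120 118 119 117 119 119 117]]
```

Run:
```python
from h import *
b=lambda u,v,z:bp('top',u,v,z)[:2].round(4)
print('knob',b(278.3,235.4,.050))
print('tail L',b(273.9,183,.0225),b(274.9,199,.0225),'end',b(278,180.9,.0225))
print('tail C',b(278,183,.0225),b(278.8,199,.0225))
print('L cheek outer top',b(269.0,204,.075),b(269.,213,.075))
print('lever beam mid',b(277.3,230,.05),b(277.6,222,.06))
# subpixel darkness centroid of tail in red-ish; cloud of cheeks tops
for n in('top','side'):
    W=cloud(n,np.load(n+'.npz')['d'])
    S=np.zeros((400,640),bool)
    if n=='top':S[170:245,262:298]=1
    else:S[176:214,280:338]=1
    P=W[S&(W[...,2]>.055)&(W[...,2]<.095)];P=P[(P[:,0]>.5)&(P[:,0]<.62)]
    print(n,len(P),P.mean(0).round(4),np.percentile(P,[3,97],axis=0).round(3).tolist(),cv2.minAreaRect(P[:,:2].astype(np.float32)))
# caddy yaw: tray rim edges top z=.045
f=np.load('top.npz');im=cv2.cvtColor(f['im'],cv2.COLOR_RGB2BGR)
for x,y in((.065,.1),(.065,-.1),(-.065,-.1),(-.065,.1)):
    print(pr('top',[.598+x,-.2345+y,.045]).round(1),end=' ')
```

```text
knob [0.4766 0.1396]
tail L [0.6474 0.1595] [0.595  0.1552] end [0.6545 0.1463]
tail C [0.6476 0.1462] [0.5952 0.1425]
L cheek outer top [0.5739 0.1687] [0.5457 0.1681]
lever beam mid [0.4936 0.1431] [0.5185 0.1419]
top 74 [0.5568 0.1433 0.0698] [[0.507, 0.122, 0.055], [0.583, 0.163, 0.081]] ((0.5436213612556458, 0.14187511801719666), (0.08135692775249481, 0.039668623358011246), 2.1694090366363525)
side 124 [0.5571 0.1431 0.0662] [[0.51, 0.12, 0.055], [0.582, 0.168, 0.079]] ((0.5459290146827698, 0.1447366178035736), (0.0531223900616169, 0.08236928284168243), 79.48008728027344)
[364.7 178.4] [426.6 179.2] [427.  219.5] [364.6 218.7]
```

Add to h.py:
```python
from scipy.spatial.transform import Rotation as Ro
def go(x,y,z):
    s=state();q=np.array(s['tool_rot']);R=Ro.from_quat([*q[1:],q[0]])
    print('delta tool mm',(R.inv().apply(np.array([x,y,z])-s['tool_pos'])*1000).round(1),'jaw',np.degrees(np.arctan2(*R.as_matrix()[[1,0],1])).round(1),'F',s['contact_force'].round(2),'tcp',s['tool_pos'].round(4),'t',s['time'],'w',s['gripper_width'])
```

```text
(no output)
```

Call:
step_arm(
  steps=[
    [0,0,0,-7],
    [0,0,0,-7],
    [0,0,0,-7],
    [0,0,0,0],
  ],
  claw=100,
)

```text
time: 1.0
tool_pos: [0.2042, 0.5908, 0.2315]
tool_rot: [0.0, -0.024, 1.0, 0.0]
contact_force: [0.4, -0.0, 1.0]
gripper_width: 1.001
```

```bash
python3 -c "
from h import *
go(.4766,.1396,.12)"
```

```text
delta tool mm [-250.8 -463.5  111.4] jaw 92.7 F [ 0.35 -0.02  0.96] tcp [0.2042 0.5908 0.2315] t 1.0 w 1.0007759197160473
```

Call:
step_arm(
  steps=[
    [-21,-39,0,0],
    [-21,-39,0,0],
    [-21,-39,0,0],
    [-21,-39,0,0],
    [-21,-39,0,0],
    [-21,-39,0,0],
    [-21,-39,0,0],
    [-21,-39,0,0],
  ],
  claw=60,
)

```text
time: 1.8
tool_pos: [0.3877, 0.2793, 0.2318]
tool_rot: [0.002, -0.017, 1.0, 0.002]
contact_force: [1.4, 0.3, 0.3]
gripper_width: 0.598
```

Call:
step_arm(
  steps=[
    [-20,-38,20,0],
    [-20,-38,20,0],
    [-20,-38,20,0],
    [-20,-37,20,0],
    [0,0,15,0],
    [0,0,0,0],
  ],
)

```text
time: 2.4
tool_pos: [0.4791, 0.1201, 0.1375]
tool_rot: [0.006, -0.004, 1.0, 0.003]
contact_force: [-0.6, 0.9, -0.8]
gripper_width: 0.6
```

```bash
python3 -c "
from h import *
go(.4766,.1396,.028)"
```

```text
delta tool mm [  3.8  18.9 109.6] jaw 90.5 F [-0.59  0.94 -0.78] tcp [0.4791 0.1201 0.1375] t 2.4 w 0.6003178227168728
```

Call:
step_arm(
  steps=[
    [2,10,20,-1.5],
    [2,9,20,0],
    [0,0,20,0],
    [0,0,20,0],
    [0,0,15,0],
    [0,0,0,0],
  ],
)

```text
time: 3.0
tool_pos: [0.4795, 0.1438, 0.0466]
tool_rot: [0.012, -0.014, 1.0, 0.003]
contact_force: [-0.5, 0.2, 0.6]
gripper_width: 0.602
```

```bash
python3 -c "
from h import *
go(.4766,.1396,.028)
for n in('top','side'):look(n,n+'1')
a=cv2.imread('pics/top1.png')[150:270,220:340];b=cv2.imread('pics/side1.png')[140:260,240:360]
cv2.imwrite('pics/d.png',cv2.resize(cv2.hconcat([a,b]),None,fx=3.3,fy=3.3,interpolation=cv2.INTER_CUBIC))
"
```

```text
delta tool mm [ 3.4 -4.2 18.5] jaw 91.6 F [-0.53  0.23  0.6 ] tcp [0.4795 0.1438 0.0466] t 3.0 w 0.6021294889840775
```

View pics/d.png

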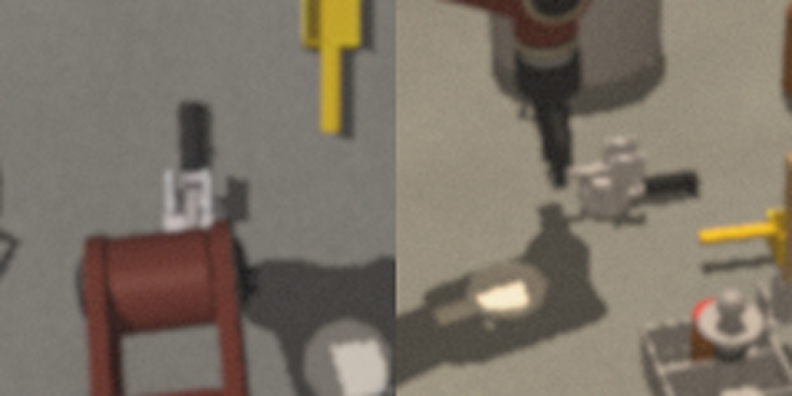

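The fingers straddle the knob (hand at about (555, 165) in the right half), and the handle hasn't moved. I'll go down and pinch.

Call:
step_arm(
  steps=[
    [2,-2,6,0],
    [1,-2,6,0],
    [0,0,5,0],
    [0,0,0,0],
  ],
)

```text
time: 3.5
tool_pos: [0.4815, 0.1403, 0.0347]
tool_rot: [0.017, -0.014, 1.0, 0.004]
contact_force: [-0.0, 0.4, 0.2]
gripper_width: 0.597
```

Call:
step_arm(
  steps=[
    [0,0,0,0],
    [0,0,0,0],
    [0,0,0,0],
    [0,0,0,0],
    [0,0,0,0],
  ],
  claw=0,
)

```text
time: 4.0
tool_pos: [0.4815, 0.1403, 0.0349]
tool_rot: [0.017, -0.014, 1.0, 0.004]
contact_force: [-0.0, -0.3, -0.5]
gripper_width: 0.265
```

```bash
python3 -c "
from h import *
go(.4766,.1396,.028)"
```

```text
delta tool mm [ 5.2 -0.6  6.7] jaw 91.6 F [-0.05 -0.34 -0.55] tcp [0.4815 0.1403 0.0349] t 4.0 w 0.2647169049755035
```

Call:
step_arm(
  steps=[
    [0,0,-7,0],
    [-1,0,-7,0],
    [-2,0,-7,0],
    [-3,0,-7,0],
    [-3,0,-7,0],
    [-4,0,-7,0],
    [0,0,0,0],
  ],
)

```text
time: 4.7
tool_pos: [0.4917, 0.1398, 0.0786]
tool_rot: [0.014, -0.014, 1.0, 0.004]
contact_force: [0.8, -0.0, -4.5]
gripper_width: 0.259
```

```bash
python3 -c "
from h import *
go(.4815+.019,.1403,.0349+.055)"
```

```text
delta tool mm [ -9.2   0.3 -11.1] jaw 91.6 F [ 0.75 -0.01 -4.5 ] tcp [0.4917 0.1398 0.0786] t 4.7 w 0.2591019928966852
```

Call:
step_arm(
  steps=[
    [-4,0,0,0],
    [-3,0,-4,0],
    [-3,0,-5,0],
    [0,0,0,0],
  ],
)

```text
time: 5.1
tool_pos: [0.5016, 0.14, 0.0878]
tool_rot: [0.013, -0.014, 1.0, 0.004]
contact_force: [-0.1, -0.1, -4.3]
gripper_width: 0.264
```

```bash
python3 -c "
from h import *
go(.4815+.019,.1403,.0349+.055)
for n in('top','side'):look(n,n+'2')
b=cv2.imread('pics/side2.png')[150:230,260:370]
cv2.imwrite('pics/e.png',cv2.resize(b,None,fx=6,fy=6,interpolation=cv2.INTER_CUBIC))
"
```

```text
delta tool mm [ 1.   0.4 -2.2] jaw 91.6 F [-0.15 -0.06 -4.31] tcp [0.5016 0.14   0.0878] t 5.1 w 0.26398969584462634
```

View pics/e.png

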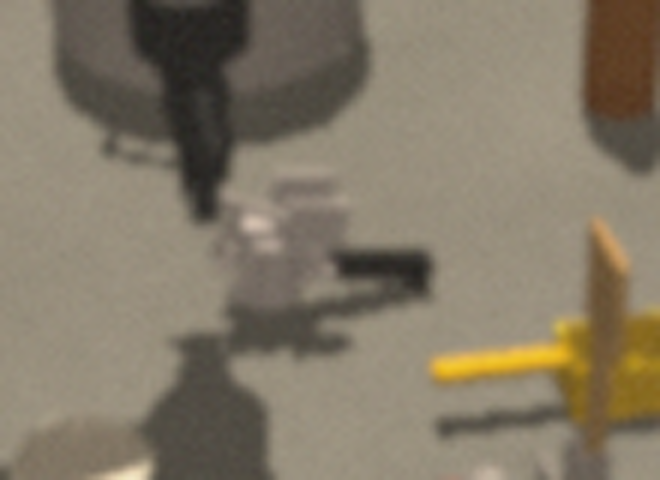

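Run:
```python
from h import *
for s in (1,2):
    im=cv2.cvtColor(cv2.imread(f'pics/side{s}.png'),cv2.COLOR_BGR2GRAY)
    W=cloud('side',np.load('side.npz')['d']) if s==2 else None
    if s==2:
        W=W[176:214,290:338].reshape(-1,3);W=W[(W[:,2]>.004)&(abs(W[:,1]-.143)<.03)]
        for x in np.arange(.5,.68,.01):
            q=W[abs(W[:,0]-x)<.005]
            if len(q)>3:print(x.round(3),len(q),np.percentile(q[:,2],[5,50,95]).round(3))
W=cloud('top',np.load('top.npz')['d'])[170:215,262:298].reshape(-1,3);W=W[(W[:,2]>.004)&(abs(W[:,1]-.143)<.03)]
for x in np.arange(.5,.68,.01):
            q=W[abs(W[:,0]-x)<.005]
            if len(q)>3:print(x.round(3),len(q),np.percentile(q[:,2],[5,50,95]).round(3))
```

```text
0.5 21 [0.005 0.104 0.122]
0.51 22 [0.007 0.066 0.11 ]
0.52 44 [0.005 0.049 0.096]
0.53 52 [0.006 0.054 0.094]
0.54 48 [0.006 0.053 0.082]
0.55 55 [0.007 0.064 0.086]
0.56 58 [0.005 0.073 0.096]
0.57 49 [0.007 0.066 0.093]
0.58 46 [0.024 0.071 0.09 ]
0.59 39 [0.006 0.064 0.089]
0.6 23 [0.004 0.025 0.039]
0.61 20 [0.005 0.027 0.039]
0.62 19 [0.004 0.026 0.035]
0.63 14 [0.015 0.025 0.032]
0.64 20 [0.005 0.023 0.032]
0.65 19 [0.005 0.019 0.028]
0.66 7 [0.005 0.008 0.02 ]
0.67 10 [0.004 0.005 0.008]
0.68 6 [0.004 0.005 0.006]
0.52 34 [0.391 0.395 0.399]
0.53 46 [0.379 0.388 0.394]
0.54 4 [0.372 0.374 0.379]
0.56 23 [0.058 0.074 0.097]
0.57 48 [0.057 0.068 0.097]
0.58 29 [0.028 0.04  0.095]
0.59 35 [0.03  0.036 0.092]
0.6 28 [0.005 0.034 0.089]
0.61 27 [0.005 0.032 0.036]
0.62 28 [0.005 0.028 0.034]
0.63 31 [0.004 0.026 0.031]
0.64 29 [0.004 0.024 0.032]
0.65 28 [0.005 0.022 0.028]
0.66 12 [0.004 0.014 0.026]
0.67 8 [0.004 0.005 0.006]
0.68 7 [0.005 0.006 0.009]
```

The socket end is off the table. The body is tilted by about 0.15 rad and the lever is only partly raised. If the hinge is simply slow, it may settle, so I'll wait and measure again.

Call:
step_arm(
  steps=[
    [0,0,0,0],
    [0,0,0,0],
    [0,0,0,0],
    [0,0,0,0],
    [0,0,0,0],
    [0,0,0,0],
    [0,0,0,0],
    [0,0,0,0],
  ],
)

```text
time: 6.0
tool_pos: [0.4999, 0.1399, 0.086]
tool_rot: [0.012, -0.014, 1.0, 0.003]
contact_force: [0.7, 0.4, -5.6]
gripper_width: 0.26
```

```bash
cat > tilt.py <<'E'
from h import *
from sys import argv
ox=float(argv[1]) if len(argv)>1 else 0
for n in('top','side'):
    P=[]
    for k in range(2):
        W=cloud(n,look(n)[1]); S=W[170:215,262:298] if n=='top' else W[176:214,290:338]
        P.append(S.reshape(-1,3))
    P=np.vstack(P);P=P[(P[:,2]>.014)&(abs(P[:,1]-.143)<.03)]
    t=P[(P[:,0]>.605+ox)&(P[:,0]<.648+ox)]
    xs,zs=[],[]
    for x in np.arange(.605+ox,.648+ox,.006):
        q=t[(t[:,0]>=x)&(t[:,0]<x+.006),2]
        if len(q)>3: xs.append(x);zs.append(np.percentile(q,70))
    c=P[(P[:,0]>.56+ox)&(P[:,0]<.585+ox),2]
    print(n,'tail slope',np.polyfit(xs,zs,1).round(3),'cheek top',np.percentile(c,90).round(4))
go(.5016,.14,.0878)
E
python3 tilt.py; python3 - <<'E'
E
```

```text
top tail slope [-0.203  0.156] cheek top 0.0917
side tail slope [-0.198  0.153] cheek top 0.0897
delta tool mm [-1.7  0.1 -1.8] jaw 91.6 F [ 0.55 -0.09 -4.41] tcp [0.4999 0.1399 0.086 ] t 6.2 w 0.26347432411808447
```

The tilt is steady at 0.2 rad. The opening reads 0.26, but a 26 mm knob should read about 0.31. So the pads probably hold the knob above its axis, near their tips, because I had stopped 7 mm too high, and that adds drag. I'll set the handle down gently and grip again lower.

Call:
step_arm(
  steps=[
    [3,0,6,0],
    [3,0,6,0],
    [3,0,6,0],
    [3,0,6,0],
    [3,0,6,0],
    [3,0,6,0],
    [0,0,0,0],
    [0,0,0,0],
  ],
)

```text
time: 7.0
tool_pos: [0.4849, 0.14, 0.0503]
tool_rot: [0.016, -0.014, 1.0, 0.004]
contact_force: [-1.1, 0.4, 1.9]
gripper_width: 0.262
```

```bash
python3 tilt.py
```

```text
top tail slope [-0.028  0.042] cheek top 0.0774
side tail slope [-0.025  0.041] cheek top 0.0751
delta tool mm [-17.9  -0.2 -36.9] jaw 91.6 F [-1.24 -0.54  1.15] tcp [0.4849 0.14   0.0503] t 7.2 w 0.262665307418946
```

Call:
step_arm(
  steps=[
    [0,0,0,0],
    [0,0,0,0],
    [2,0,7,0],
    [2,0,7,0],
    [0,0,0,0],
  ],
  claw=50,
)

```text
time: 7.7
tool_pos: [0.4815, 0.1401, 0.0351]
tool_rot: [0.017, -0.014, 1.0, 0.004]
contact_force: [-0.1, -0.8, -0.8]
gripper_width: 0.496
```

Call:
step_arm(
  steps=[
    [0,0,0,0],
    [0,0,0,0],
    [0,0,0,0],
    [0,0,0,0],
  ],
  claw=0,
)

```text
time: 8.1
tool_pos: [0.4809, 0.14, 0.0344]
tool_rot: [0.016, -0.014, 1.0, 0.004]
contact_force: [0.7, 0.9, -0.4]
gripper_width: 0.27
```

```bash
python3 tilt.py
```

```text
top tail slope [ 0.049 -0.006] cheek top 0.0769
side tail slope [-0.043  0.053] cheek top 0.0752
delta tool mm [-22.4  -0.2 -52.7] jaw 91.6 F [-0.24 -0.26 -0.67] tcp [0.4809 0.1401 0.0344] t 8.3 w 0.26707679943699614
```

Call:
step_arm(
  steps=[
    [-1,0,-4,0],
    [-1,0,-4,0],
    [-1,0,-4,0],
    [-1,0,-4,0],
    [-2,0,-4,0],
    [-2,0,-4,0],
    [0,0,0,0],
  ],
)

```text
time: 9.0
tool_pos: [0.486, 0.1396, 0.0581]
tool_rot: [0.013, -0.014, 1.0, 0.003]
contact_force: [0.3, 0.0, -4.4]
gripper_width: 0.271
```

```bash
python3 tilt.py
```

```text
top tail slope [-0.067  0.068] cheek top 0.083
side tail slope [-0.069  0.07 ] cheek top 0.0794
delta tool mm [-17.1   0.2 -30.3] jaw 91.6 F [ 0.13 -0.62 -5.09] tcp [0.4853 0.1396 0.0571] t 9.2 w 0.26636999823325985
```

Call:
step_arm(
  steps=[
    [0,0,0,0],
    [0,0,0,0],
    [0,0,0,0],
  ],
  claw=26,
)

```text
time: 9.5
tool_pos: [0.4848, 0.1396, 0.0566]
tool_rot: [0.012, -0.014, 1.0, 0.003]
contact_force: [-0.7, 0.9, -3.8]
gripper_width: 0.264
```

```bash
python3 tilt.py
```

```text
top tail slope [-0.062  0.065] cheek top 0.0812
side tail slope [-0.037  0.05 ] cheek top 0.0798
delta tool mm [-17.5   0.2 -30.7] jaw 91.6 F [ 0.11  0.34 -4.95] tcp [0.4849 0.1396 0.0567] t 9.7 w 0.26593565985990747
```

Call:
step_arm(
  steps=[
    [-2,0,-4,0],
    [-2,0,-4,0],
    [-2,0,-4,0],
    [-3,0,-4,0],
    [-3,0,-4,0],
    [-3,0,-3,0],
    [0,0,0,0],
  ],
)

```text
time: 10.4
tool_pos: [0.501, 0.1398, 0.0828]
tool_rot: [0.012, -0.014, 1.0, 0.003]
contact_force: [0.9, 0.2, -5.2]
gripper_width: 0.263
```

```bash
python3 tilt.py
```

```text
top tail slope [-0.211  0.162] cheek top 0.0943
side tail slope [-0.215  0.164] cheek top 0.0922
delta tool mm [-1.9  0.3 -6.2] jaw 91.6 F [ 0.73  0.1  -3.98] tcp [0.4999 0.1397 0.0816] t 10.6 w 0.2687911081061593
```

```bash
python3 -c "
from h import *
look('side','side3')
b=cv2.imread('pics/side3.png')[160:220,280:350]
cv2.imwrite('pics/f.png',cv2.resize(b,None,fx=9,fy=9,interpolation=cv2.INTER_CUBIC))
for X in([.5,.14,.0816],[.5,.14,.1006],[.5615,.143,.06]):print(((pr('side',X)-[280,160])*9).round())
"
```

```text
[118. 236.]
[116. 200.]
[257. 257.]
```

View pics/f.png

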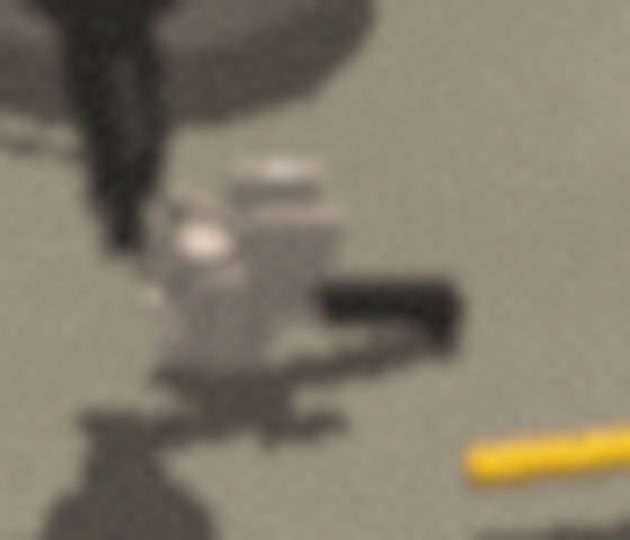

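Call:
step_arm(
  steps=[
    [3,0,6,0],
    [3,0,6,0],
    [3,0,6,0],
    [2,0,6,0],
    [0,0,0,0],
  ],
)

```text
time: 11.15
tool_pos: [0.4878, 0.1396, 0.0555]
tool_rot: [0.011, -0.014, 1.0, 0.003]
contact_force: [0.0, -0.5, -2.9]
gripper_width: 0.265
```

Call:
step_arm(
  steps=[
    [0,0,0,0],
    [0,0,0,0],
    [0,0,0,0],
  ],
  claw=28,
)

```text
time: 11.45
tool_pos: [0.4883, 0.1397, 0.0562]
tool_rot: [0.011, -0.014, 1.0, 0.003]
contact_force: [-2.6, -0.4, -0.1]
gripper_width: 0.281
```

```bash
python3 tilt.py
```

```text
top tail slope [0.011 0.018] cheek top 0.0761
side tail slope [-0.005  0.029] cheek top 0.0764
delta tool mm [-14.    0.2 -31.3] jaw 91.6 F [-2.17 -0.22 -0.43] tcp [0.4883 0.1396 0.0562] t 11.65 w 0.2777737237725456
```

Call:
step_arm(
  steps=[
    [0,0,0,0],
    [0,0,-20,0],
    [0,0,-30,0],
    [0,0,-30,0],
    [20,40,-10,0],
    [20,40,0,0],
    [20,40,0,0],
    [0,0,0,0],
  ],
  claw=50,
)

```text
time: 12.45
tool_pos: [0.4291, 0.2617, 0.1556]
tool_rot: [0.022, -0.011, 1.0, 0.007]
contact_force: [0.1, -0.1, 0.1]
gripper_width: 0.498
```

```bash
python3 -c "
from h import *
go(.4766,.1396,.0625)
for n in('top','side'):look(n,n+'4')
a=cv2.imread('pics/top4.png')[170:250,250:310];b=cv2.imread('pics/side4.png')[160:220,270:350]
a=cv2.resize(a,(420,560),interpolation=cv2.INTER_CUBIC);b=cv2.resize(b,(800-420,285),interpolation=cv2.INTER_CUBIC)
b=cv2.copyMakeBorder(b,0,275,0,0,cv2.BORDER_CONSTANT);cv2.imwrite('pics/g.png',cv2.hconcat([a,b]))
W=cloud('side',np.load('side.npz')['d'])[176:214,280:338].reshape(-1,3);W=W[(W[:,2]>.014)&(abs(W[:,1]-.143)<.03)]
V=cloud('top',np.load('top.npz')['d'])[175:245,262:298].reshape(-1,3);V=V[(V[:,2]>.014)&(abs(V[:,1]-.143)<.03)]
for x in np.arange(.455,.58,.006):
  for Q in (W,V):
    q=Q[abs(Q[:,0]-x)<.003]
    print(x.round(3) if Q is W else '  top',len(q),np.percentile(q[:,2],[50,90]).round(3) if len(q)>2 else '',end=' ')
  print()
"
```

```text
delta tool mm [ -40.7 -124.3   93.4] jaw 91.3 F [ 0.13 -0.08  0.11] tcp [0.4291 0.2617 0.1556] t 12.45 w 0.49759809589466975
0.455 0    top 0  
0.461 0    top 0  
0.467 0    top 0  
0.473 0    top 0  
0.479 1    top 0  
0.485 11 [0.093 0.101]   top 12 [0.093 0.096] 
0.491 6 [0.094 0.099]   top 17 [0.095 0.1  ] 
0.497 6 [0.093 0.096]   top 10 [0.093 0.096] 
0.503 8 [0.046 0.087]   top 7 [0.08  0.088] 
0.509 17 [0.058 0.082]   top 8 [0.081 0.086] 
0.515 11 [0.063 0.078]   top 8 [0.077 0.082] 
0.521 24 [0.038 0.073]   top 11 [0.07  0.078] 
0.527 24 [0.045 0.062]   top 22 [0.045 0.07 ] 
0.533 24 [0.045 0.069]   top 26 [0.045 0.07 ] 
0.539 22 [0.043 0.062]   top 27 [0.046 0.065] 
0.545 33 [0.057 0.074]   top 30 [0.056 0.071] 
0.551 27 [0.053 0.077]   top 25 [0.059 0.077] 
0.557 23 [0.062 0.076]   top 24 [0.052 0.074] 
0.563 26 [0.059 0.075]   top 28 [0.054 0.076] 
0.569 24 [0.059 0.075]   top 18 [0.051 0.077] 
0.575 28 [0.062 0.076]   top 20 [0.024 0.075]
```

View pics/g.png

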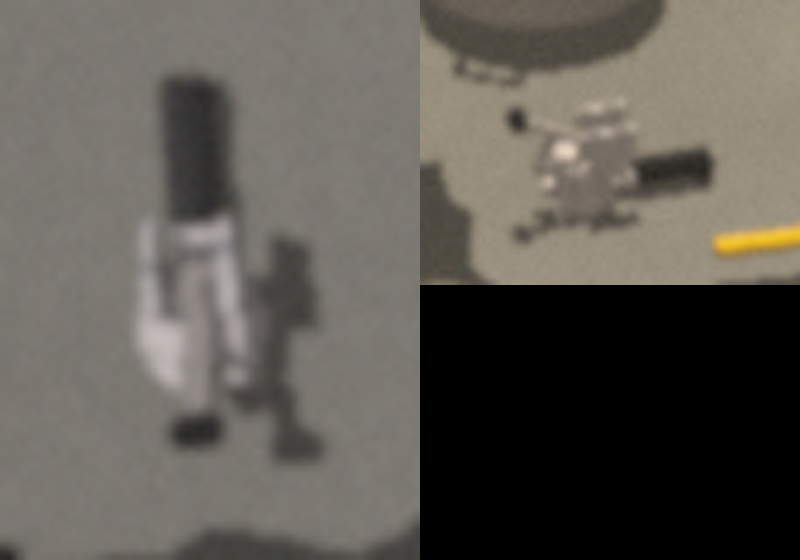

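The lever is already at about 0.5 rad: the knob top is at z ≈ 0.097 and x ≈ 0.49, and at crop pixel (515, 118) it sits clearly above the hinge. The handle is flat and upright. I'll re-pinch at the knob's true height and finish the lift.

Call:
step_arm(
  steps=[
    [-20,-41,0,0],
    [-20,-41,0,0],
    [-20,-41,5,0],
    [0,0,10,0],
    [0,0,10,0],
    [0,0,0,0],
  ],
)

```text
time: 13.15
tool_pos: [0.5002, 0.1274, 0.1317]
tool_rot: [0.025, -0.007, 1.0, 0.005]
contact_force: [-1.2, -0.3, 0.7]
gripper_width: 0.498
```

```bash
python3 -c "
from h import *
go(.491,.140,.068)"
```

```text
delta tool mm [12.2 12.1 63.3] jaw 90.8 F [-1.17 -0.33  0.67] tcp [0.5002 0.1274 0.1317] t 13.15 w 0.49802706846368316
```

Call:
step_arm(
  steps=[
    [6,6,0,0],
    [5,6,12,0],
    [3,3,12,0],
    [0,0,12,0],
    [0,0,12,0],
    [0,0,10,0],
    [0,0,0,0],
  ],
)

```text
time: 13.85
tool_pos: [0.4852, 0.1474, 0.0669]
tool_rot: [0.024, -0.01, 1.0, 0.005]
contact_force: [0.7, 0.7, 0.2]
gripper_width: 0.501
```

```bash
python3 -c "
from h import *
go(.491,.140,.068)"
```

```text
delta tool mm [-5.7 -7.5 -0.9] jaw 91.1 F [0.67 0.67 0.16] tcp [0.4852 0.1474 0.0669] t 13.85 w 0.5007949684346245
```

Call:
step_arm(
  steps=[
    [-5,-6,0,0],
    [-2,-2,0,0],
    [0,0,0,0],
  ],
)

```text
time: 14.15
tool_pos: [0.4937, 0.1386, 0.0675]
tool_rot: [0.024, -0.01, 1.0, 0.005]
contact_force: [0.7, 0.2, -0.0]
gripper_width: 0.501
```

Call:
step_arm(
  steps=[
    [0,0,0,0],
    [0,0,0,0],
    [0,0,0,0],
    [0,0,0,0],
  ],
  claw=0,
)

```text
time: 14.55
tool_pos: [0.4944, 0.1385, 0.0684]
tool_rot: [0.025, -0.009, 1.0, 0.005]
contact_force: [0.9, -0.5, -2.1]
gripper_width: 0.26
```

Call:
step_arm(
  steps=[
    [-3,0,-5,0],
    [-3,0,-5,0],
    [-3,0,-4,0],
    [-3,0,-4,0],
    [0,0,0,0],
  ],
)

```text
time: 15.05
tool_pos: [0.5039, 0.1381, 0.0858]
tool_rot: [0.022, -0.009, 1.0, 0.005]
contact_force: [0.5, 0.0, -4.6]
gripper_width: 0.261
```

```bash
python3 tilt.py 0.003
```

```text
top tail slope [-0.069  0.07 ] cheek top 0.0813
side tail slope [-0.063  0.067] cheek top 0.0796
delta tool mm [ 1.2  2.  -3. ] jaw 91.1 F [-0.01  0.21 -4.94] tcp [0.503  0.1381 0.0848] t 15.25 w 0.26161173585994046
```

Call:
step_arm(
  steps=[
    [-3,0,-5,0],
    [-3,0,-5,0],
    [-4,0,-5,0],
    [-4,0,-5,0],
    [-4,0,-4,0],
    [0,0,0,0],
  ],
)

```text
time: 15.85
tool_pos: [0.5213, 0.138, 0.1115]
tool_rot: [0.021, -0.009, 1.0, 0.004]
contact_force: [0.2, 0.1, -5.5]
gripper_width: 0.261
```

```bash
python3 tilt.py 0.003
```

```text
top tail slope [-0.242  0.183] cheek top 0.0963
side tail slope [-0.211  0.164] cheek top 0.0933
delta tool mm [18.9  2.2 21.4] jaw 91.1 F [-0.29  0.43 -4.58] tcp [0.5197 0.138  0.1099] t 16.05 w 0.2603702870585353
```

At 0.21 rad of tilt, a knob height of about 0.13 matches the lever at its stop. I'll set the handle down along its tipping arc and release.

Call:
step_arm(
  steps=[
    [4,0,6,0],
    [4,0,6,0],
    [4,0,6,0],
    [4,0,6,0],
    [4,0,6,0],
    [4,0,6,0],
    [0,0,0,0],
  ],
)

```text
time: 16.75
tool_pos: [0.4956, 0.1374, 0.0733]
tool_rot: [0.02, -0.01, 1.0, 0.003]
contact_force: [-0.6, -0.8, 1.8]
gripper_width: 0.261
```

```bash
python3 tilt.py 0.003
```

```text
top tail slope [0.007 0.02 ] cheek top 0.0763
side tail slope [-0.009  0.031] cheek top 0.0755
delta tool mm [ -6.1   2.6 -13.6] jaw 91.1 F [-2.98 -1.39  4.28] tcp [0.4961 0.1374 0.0739] t 16.95 w 0.26569820458125504
```

Call:
step_arm(
  steps=[
    [-3,0,-5,0],
    [-3,0,-5,0],
    [-1,0,-2,0],
    [0,0,0,0],
  ],
)

```text
time: 17.35
tool_pos: [0.5034, 0.1379, 0.086]
tool_rot: [0.02, -0.009, 1.0, 0.004]
contact_force: [-0.8, 0.4, -3.4]
gripper_width: 0.263
```

Call:
step_arm(
  steps=[
    [0,0,0,0],
    [0,0,0,0],
    [0,0,-20,0],
    [0,0,-30,0],
    [0,0,-30,0],
    [0,40,-20,0],
    [0,40,0,0],
    [0,40,0,0],
  ],
  claw=50,
)

```text
time: 18.15
tool_pos: [0.4995, 0.2575, 0.1942]
tool_rot: [0.023, -0.005, 1.0, 0.006]
contact_force: [0.4, -0.5, -0.5]
gripper_width: 0.5
```

Run:
```python
from h import *
go(.566,.143,.043)
Ws=[]
for n in('top','side'):
    W=cloud(n,look(n,n+'5')[1]);S=W[170:245,262:298] if n=='top' else W[170:214,280:338]
    P=S.reshape(-1,3);P=P[(P[:,2]>.014)&(P[:,2]<.13)&(abs(P[:,1]-.143)<.035)]
    for x in np.arange(.485,.68,.006):
        q=P[abs(P[:,0]-x)<.003]
        if len(q)>2: print(n,x.round(3),len(q),np.percentile(q[:,2],[50,90]).round(3),np.percentile(q[:,1],[3,97]).round(3))
g=cv2.cvtColor(cv2.imread('pics/top5.png'),cv2.COLOR_BGR2GRAY)
np.set_printoptions(linewidth=200,threshold=99999)
print(g[176:234,267:287])
```

```text
delta tool mm [ -58.3 -116.8  152.8] jaw 90.6 F [ 0.37 -0.48 -0.46] tcp [0.4995 0.2575 0.1942] t 18.15 w 0.49970241633227286
top 0.491 10 [0.107 0.112] [0.128 0.145]
top 0.497 16 [0.108 0.114] [0.124 0.146]
top 0.503 13 [0.107 0.112] [0.125 0.145]
top 0.509 8 [0.095 0.097] [0.132 0.141]
top 0.515 11 [0.084 0.094] [0.132 0.155]
top 0.521 19 [0.043 0.084] [0.127 0.158]
top 0.527 27 [0.045 0.079] [0.12  0.159]
top 0.533 26 [0.043 0.074] [0.121 0.162]
top 0.539 26 [0.045 0.075] [0.122 0.161]
top 0.545 26 [0.063 0.076] [0.121 0.162]
top 0.551 27 [0.058 0.078] [0.124 0.162]
top 0.557 23 [0.056 0.077] [0.124 0.162]
top 0.563 26 [0.05  0.073] [0.125 0.163]
top 0.569 15 [0.057 0.077] [0.126 0.165]
top 0.575 24 [0.037 0.079] [0.126 0.165]
top 0.581 18 [0.021 0.077] [0.127 0.157]
top 0.587 14 [0.023 0.026] [0.139 0.158]
top 0.593 14 [0.024 0.026] [0.139 0.158]
top 0.599 15 [0.024 0.026] [0.139 0.16 ]
top 0.605 12 [0.025 0.026] [0.14 0.16]
top 0.611 11 [0.024 0.027] [0.14  0.162]
top 0.617 13 [0.023 0.027] [0.142 0.162]
top 0.623 14 [0.025 0.027] [0.143 0.162]
top 0.629 16 [0.023 0.025] [0.143 0
[... 5448 characters left out ...]
75  71  76  92 115 130 128 113  94]
 [118 121 120 120 120 122 129 138 135 113  81  64  60  67  92 106 108  99  87  78]
 [117 119 121 120 119 119 114 112  96  76  58  46  45  53  76  92  88  81  71  67]
 [105 112 113 115 111 108 102  86  65  48  37  34  31  41  53  69  70  67  66  70]
 [ 86  95  98  99  94  87  78  66  45  37  30  31  30  35  44  54  67  67  67  68]
 [ 72  75  77  76  77  72  68  55  40  31  35  34  34  39  48  56  65  67  66  65]
 [ 67  68  67  71  71  70  66  58  47  44  44  44  45  51  55  63  66  67  65  67]
 [ 66  69  68  73  77  72  67  65  61  57  57  57  59  60  67  71  69  67  68  67]
 [ 67  69  67  67  72  73  67  68  63  62  60  64  63  66  67  71  67  68  67  67]]
```

The lever is fully up: knob centre z ≈ 0.102, x ≈ 0.497, handle flat. The handle's yaw is now about 7.5° and the cheeks are at about (0.563, 0.144).

Call:
step_arm(
  steps=[
    [-14,-28,0,-3.5],
    [-14,-28,0,-3.5],
    [-14,-28,0,0],
    [-8,-15,0,0],
    [0,0,0,0],
  ],
  claw=75,
)

```text
time: 18.75
tool_pos: [0.5596, 0.1641, 0.1971]
tool_rot: [0.025, -0.074, 0.997, 0.005]
contact_force: [-0.7, 0.1, 0.2]
gripper_width: 0.748
```

```bash
python3 -c "
from h import *
go(.5637,.1441,.040)"
```

```text
delta tool mm [  6.8 -21.3 156.9] jaw 98.5 F [-0.67  0.1   0.24] tcp [0.5596 0.1641 0.1971] t 18.75 w 0.7483433772873439
```

Call:
step_arm(
  steps=[
    [3,-10,10,0.5],
    [3,-10,20,0.5],
    [0,0,20,0],
    [0,0,20,0],
    [0,0,0,0],
  ],
)

```text
time: 19.25
tool_pos: [0.5571, 0.1434, 0.1228]
tool_rot: [0.024, -0.065, 0.998, 0.005]
contact_force: [-0.2, 0.2, -0.6]
gripper_width: 0.75
```

```bash
python3 -c "
from h import *
go(.5637,.1441,.040)"
```

```text
delta tool mm [-2.6 -0.7 83. ] jaw 97.5 F [-0.16  0.21 -0.65] tcp [0.5571 0.1434 0.1228] t 19.25 w 0.7499108566007967
```

Call:
step_arm(
  steps=[
    [-1,0,15,0],
    [-1,0,15,0],
    [-1,0,15,0],
    [0,0,12,0],
    [0,0,10,0],
    [0,0,0,0],
  ],
)

```text
time: 19.85
tool_pos: [0.5633, 0.1456, 0.0513]
tool_rot: [0.025, -0.066, 0.998, 0.005]
contact_force: [-0.1, -0.1, -0.1]
gripper_width: 0.752
```

```bash
python3 -c "
from h import *
go(.5637,.1441,.040)"
```

```text
delta tool mm [ 0.4 -1.6 11.3] jaw 97.6 F [-0.11 -0.08 -0.09] tcp [0.5633 0.1456 0.0513] t 19.85 w 0.7522278887789561
```

Call:
step_arm(
  steps=[
    [0,-1,6,0],
    [0,0,5,0],
    [0,0,0,0],
  ],
)

```text
time: 20.15
tool_pos: [0.5648, 0.1447, 0.0401]
tool_rot: [0.025, -0.066, 0.997, 0.005]
contact_force: [-0.6, 0.5, -1.0]
gripper_width: 0.751
```

Call:
step_arm(
  steps=[
    [0,0,0,0],
    [0,0,0,0],
    [0,0,0,0],
    [0,0,0,0],
    [0,0,0,0],
  ],
  claw=0,
)

```text
time: 20.65
tool_pos: [0.5655, 0.145, 0.041]
tool_rot: [0.026, -0.066, 0.997, 0.005]
contact_force: [0.1, 1.0, -1.7]
gripper_width: 0.46
```

Call:
step_arm(
  steps=[
    [0,0,-6,0],
    [0,0,-10,0],
    [0,0,-15,0],
    [0,0,-15,0],
    [0,0,0,0],
  ],
)

```text
time: 21.15
tool_pos: [0.5605, 0.1438, 0.0884]
tool_rot: [0.024, -0.066, 0.998, 0.005]
contact_force: [0.6, 0.8, -4.7]
gripper_width: 0.463
```

Run:
```python
from h import *
go(.5637,.1441,.22)
for n in('top','side'):
    W=cloud(n,look(n,n+'6')[1]);S=W[160:245,255:298] if n=='top' else W[150:214,280:340]
    P=S.reshape(-1,3);P=P[(P[:,2]>.012)&(P[:,2]<.2)&(abs(P[:,1]-.143)<.035)]
    for x in np.arange(.485,.68,.009):
        q=P[abs(P[:,0]-x)<.0045]
        if len(q)>2: print(n,x.round(3),len(q),np.percentile(q[:,2],[5,50,90]).round(3),np.percentile(q[:,1],[3,97]).round(3))
```

```text
delta tool mm [  -9.5    0.8 -131.3] jaw 97.6 F [ 0.59  0.75 -4.67] tcp [0.5605 0.1438 0.0884] t 21.15 w 0.4626058079659923
top 0.485 9 [0.151 0.152 0.154] [0.124 0.141]
top 0.494 26 [0.15  0.156 0.158] [0.121 0.144]
top 0.503 17 [0.056 0.143 0.155] [0.125 0.149]
top 0.512 35 [0.054 0.062 0.137] [0.118 0.16 ]
top 0.521 44 [0.053 0.09  0.13 ] [0.116 0.165]
top 0.53 6 [0.065 0.087 0.092] [0.119 0.132]
top 0.629 17 [0.066 0.071 0.073] [0.139 0.161]
top 0.638 23 [0.06  0.069 0.074] [0.14  0.161]
top 0.647 16 [0.062 0.068 0.073] [0.142 0.163]
side 0.485 9 [0.152 0.155 0.161] [0.123 0.14 ]
side 0.494 15 [0.098 0.153 0.158] [0.12  0.138]
side 0.503 25 [0.055 0.103 0.143] [0.128 0.154]
side 0.512 43 [0.05  0.074 0.132] [0.119 0.154]
side 0.521 47 [0.054 0.088 0.128] [0.113 0.155]
side 0.53 42 [0.052 0.089 0.118] [0.111 0.156]
side 0.539 91 [0.057 0.119 0.188] [0.114 0.168]
side 0.548 95 [0.059 0.122 0.189] [0.109 0.166]
side 0.557 36 [0.055 0.105 0.171] [0.111 0.16 ]
side 0.566 27 [0.059 0.096 0.117] [0.111 0.154]
side 0.575 25 [0.06  0.095 0.187] [0.12  0.148]
side 0.584 13 [0.062 0.07  0.075] [0.134 0.154]
side 0.593 11 [0.062 0.068 0.074] [0.134 0.161]
side 0.602 14 [0.063 0.069 0.073] [0.135 0.161]
side 0.611 14 [0.059 0.069 0.074] [0.136 0.158]
side 0.62 13 [0.061 0.069 0.075] [0.138 0.163]
side 0.629 11 [0.06  0.07  0.073] [0.141 0.161]
side 0.638 17 [0.049 0.067 0.072] [0.14  0.163]
side 0.647 8 [0.049 0.068 0.073] [0.139 0.163]
```

Call:
step_arm(
  steps=[
    [0,0,-20,0],
    [0,0,-25,0],
    [0,0,-25,0],
    [0,0,-25,0],
    [0,0,-25,0],
    [0,0,-20,0],
    [0,0,-10,0],
    [0,0,0,0],
  ],
)

```text
time: 22.05
tool_pos: [0.548, 0.141, 0.2329]
tool_rot: [0.014, -0.066, 0.998, 0.005]
contact_force: [0.6, -0.3, -4.5]
gripper_width: 0.457
```

```bash
python3 -c "
from h import *
go(.555,-.230,.235)"
```

```text
delta tool mm [  41.7 -368.7   -5.9] jaw 97.6 F [ 0.56 -0.25 -4.54] tcp [0.548  0.141  0.2329] t 22.05 w 0.4568756869339398
```

Call:
step_arm(
  steps=[
    [2,-15,0,0],
    [3,-28,0,0],
    [4,-32,0,0],
    [4,-32,0,0],
    [4,-32,0,0],
    [4,-32,0,0],
    [4,-32,0,0],
    [4,-32,0,0],
  ],
)

```text
time: 22.85
tool_pos: [0.5431, -0.105, 0.2143]
tool_rot: [0.003, -0.069, 0.998, 0.006]
contact_force: [0.4, 0.5, -5.2]
gripper_width: 0.458
```

```bash
python3 -c "
from h import *
go(.555,-.230,.235)"
```

```text
delta tool mm [   5.2 -125.2  -22.1] jaw 97.9 F [ 0.45  0.48 -5.24] tcp [ 0.5431 -0.105   0.2143] t 22.85 w 0.4580279304012781
```

Call:
step_arm(
  steps=[
    [1,-25,-5,0],
    [1,-25,-6,0],
    [1,-25,-6,0],
    [1,-22,-5,0],
    [1,-18,0,0],
    [0,-10,0,0],
    [0,0,0,0],
  ],
)

```text
time: 23.55
tool_pos: [0.5461, -0.242, 0.2197]
tool_rot: [-0.007, -0.064, 0.998, 0.01]
contact_force: [0.2, 0.1, -4.7]
gripper_width: 0.465
```

Run:
```python
from h import *
go(.598+.0265,-.2305,.235)
for n in('top','side'):
    W=cloud(n,look(n,n+'7')[1]);P=W.reshape(-1,3)
    P=P[(P[:,2]>.165)&(P[:,2]<.33)&(P[:,1]<-.17)&(P[:,1]>-.29)&(P[:,0]>.42)&(P[:,0]<.67)]
    for x in np.arange(.44,.67,.009):
        q=P[abs(P[:,0]-x)<.0045]
        if len(q)>2: print(n,x.round(3),len(q),np.percentile(q[:,2],[5,50,90]).round(3),np.percentile(q[:,1],[3,97]).round(3))
```

```text
delta tool mm [-79.    1.7 -16.2] jaw 97.3 F [ 0.18  0.12 -4.68] tcp [ 0.5461 -0.242   0.2197] t 23.55 w 0.46491920692214506
top 0.476 25 [0.285 0.291 0.294] [-0.263 -0.242]
top 0.485 35 [0.234 0.29  0.293] [-0.264 -0.241]
top 0.494 36 [0.189 0.25  0.279] [-0.256 -0.23 ]
top 0.503 47 [0.196 0.226 0.27 ] [-0.268 -0.229]
top 0.512 45 [0.219 0.227 0.263] [-0.274 -0.232]
top 0.521 24 [0.221 0.225 0.254] [-0.265 -0.237]
top 0.53 15 [0.224 0.322 0.325] [-0.244 -0.182]
top 0.539 23 [0.32  0.326 0.328] [-0.195 -0.18 ]
top 0.548 24 [0.313 0.324 0.328] [-0.198 -0.18 ]
top 0.575 8 [0.19  0.199 0.203] [-0.234 -0.227]
top 0.584 16 [0.197 0.2   0.203] [-0.237 -0.226]
top 0.593 16 [0.194 0.199 0.201] [-0.238 -0.225]
top 0.602 22 [0.192 0.198 0.203] [-0.241 -0.224]
top 0.611 24 [0.196 0.198 0.202] [-0.244 -0.223]
top 0.62 29 [0.181 0.197 0.2  ] [-0.245 -0.221]
top 0.629 26 [0.181 0.196 0.199] [-0.243 -0.221]
side 0.476 21 [0.236 0.29  0.293] [-0.264 -0.242]
side 0.485 38 [0.192 0.243 0.295] [-0.265 -0.236]
side 0.494 57 [0.187 0.214 0.273] [-0.267 -0.229]
side 0.503 84 [0.189 0.221 0.263] [-0.268 -0.229]
side 0.512 70 [0.186 0.223 0.255] [-0.273 -0.228]
side 0.521 82 [0.188 0.225 0.252] [-0.273 -0.225]
side 0.53 162 [0.19  0.266 0.318] [-0.269 -0.194]
side 0.539 156 [0.19  0.263 0.321] [-0.286 -0.22 ]
side 0.548 68 [0.193 0.248 0.325] [-0.288 -0.222]
side 0.557 41 [0.193 0.243 0.327] [-0.289 -0.226]
side 0.566 27 [0.192 0.203 0.32 ] [-0.29  -0.242]
side 0.575 20 [0.19  0.201 0.203] [-0.251 -0.23 ]
side 0.584 21 [0.19  0.2   0.203] [-0.248 -0.226]
side 0.593 21 [0.188 0.198 0.203] [-0.246 -0.224]
side 0.602 19 [0.19  0.198 0.201] [-0.245 -0.225]
side 0.611 20 [0.187 0.197 0.199] [-0.244 -0.223]
side 0.62 26 [0.18  0.197 0.2  ] [-0.246 -0.221]
side 0.629 18 [0.18  0.193 0.199] [-0.243 -0.225]
```

Call:
step_arm(
  steps=[
    [-28,1,0,0],
    [-28,1,0,0],
    [-26,0,0,0],
  ],
)

```text
time: 23.95
tool_pos: [0.6268, -0.2245, 0.2178]
tool_rot: [-0.008, -0.065, 0.998, 0.012]
contact_force: [-0.6, 0.0, -5.2]
gripper_width: 0.457
```

```bash
cat > org.py <<'E'
from h import *
def origin(g=0.022):
    s=state();q=np.array(s['tool_rot']);R=Ro.from_quat([*q[1:],q[0]]).as_matrix();z=R[:,2]
    yaw=np.arctan2(R[1,1],R[0,1])-np.pi/2
    lean=z[0]*np.cos(yaw)+z[1]*np.sin(yaw)
    a=0.050-lean   # pitch about handle y
    gp=s['tool_pos']-g*z
    o=gp+Ro.from_euler('zy',[yaw,a]).apply([-.024,0,-.062]) if False else gp+(Ro.from_euler('z',yaw)*Ro.from_euler('y',a)).apply([-.024,0,-.062])
    print('origin',o.round(4),'pitch',a.round(3),'leany',z[1].round(3));return o
E
python3 - <<'E'
from org import *
o=origin();s=state();d=np.array([.598,-.2345,.16])-o;go(*(s['tool_pos']+d))
E
```

```text
origin [ 0.5994 -0.2286  0.1795] pitch 0.065 leany 0.022
delta tool mm [ 1.9 -6.1 19.4] jaw 97.5 F [-0.57  0.03 -5.19] tcp [ 0.6268 -0.2245  0.2178] t 23.95 w 0.45689164141368654
```

Call:
step_arm(
  steps=[
    [1,-4,0,0],
    [1,-2,8,0],
  ],
)

```text
time: 24.15
tool_pos: [0.6287, -0.2273, 0.2102]
tool_rot: [-0.007, -0.068, 0.998, 0.012]
contact_force: [0.1, 0.1, -5.1]
gripper_width: 0.46
```

```bash
cat > chk.py <<'E'
from org import *
o=origin();s=state();d=np.array([.598,-.2345,.16])-o;go(*(s['tool_pos']+d))
K=[];T=[]
for n in('top','side'):
    im,dd=look(n,n+'c');P=cloud(n,dd).reshape(-1,3)
    k=P[(abs(P[:,0]-(o[0]-.037))<.02)&(abs(P[:,1]-o[1]+.006)<.025)&(P[:,2]>o[2]+.095)&(P[:,2]<o[2]+.125)]
    t=P[(P[:,0]>o[0]+.075)&(P[:,0]<o[0]+.105)&(abs(P[:,1]-o[1]-.012)<.025)&(P[:,2]>o[2]-.002)&(P[:,2]<o[2]+.03)]
    e=P[(P[:,0]>o[0]+.09)&(P[:,0]<o[0]+.135)&(abs(P[:,1]-o[1]-.014)<.02)&(P[:,2]>o[2]-.002)&(P[:,2]<o[2]+.03)]
    f=lambda q:((np.percentile(q,3,0)+np.percentile(q,97,0))/2).round(4)
    print(n,'knob',len(k),f(k),'tail',len(t),f(t),'tail end x',np.percentile(e[:,0],98).round(4))
E
python3 chk.py
```

```text
origin [ 0.6015 -0.2316  0.1718] pitch 0.063 leany 0.022
delta tool mm [ 3.7 -2.7 11.8] jaw 97.8 F [ 0.1   0.14 -5.13] tcp [ 0.6287 -0.2273  0.2102] t 24.15 w 0.459831404582737
top knob 19 [ 0.5723 -0.2419  0.2768] tail 52 [ 0.6915 -0.2137  0.1858] tail end x 0.7136
side knob 36 [ 0.5639 -0.2394  0.2759] tail 62 [ 0.6915 -0.2185  0.1811] tail end x 0.7117
```

Call:
step_arm(
  steps=[
    [2,-3,4,0],
    [1,-1,8,0],
    [0,0,6,0],
  ],
)

```text
time: 24.55
tool_pos: [0.6221, -0.2312, 0.1882]
tool_rot: [-0.009, -0.067, 0.998, 0.013]
contact_force: [1.0, -0.1, -6.6]
gripper_width: 0.459
```

```bash
python3 chk.py
```

```text
origin [ 0.5947 -0.2355  0.15  ] pitch 0.067 leany 0.025
delta tool mm [ -3.3   0.8 -10.1] jaw 97.7 F [ 0.99 -0.12 -6.6 ] tcp [ 0.6221 -0.2312  0.1882] t 24.55 w 0.45897989841501446
top knob 11 [ 0.5664 -0.2451  0.255 ] tail 55 [ 0.6857 -0.2187  0.1643] tail end x 0.7086
side knob 37 [ 0.5595 -0.2446  0.2562] tail 62 [ 0.6845 -0.2236  0.1615] tail end x 0.7093
```

Call:
step_arm(
  steps=[
    [-2,0,3,0],
    [-1,0,4,0],
  ],
)

```text
time: 24.85
tool_pos: [0.6252, -0.2306, 0.1811]
tool_rot: [-0.009, -0.067, 0.998, 0.013]
contact_force: [0.3, -0.0, -4.7]
gripper_width: 0.461
```

```bash
python3 -c "
from org import *
origin();go(0,0,0)"
```

```text
origin [ 0.5978 -0.2349  0.1429] pitch 0.067 leany 0.025
delta tool mm [585.7 306.7 199.3] jaw 97.7 F [ 0.33 -0.04 -4.74] tcp [ 0.6252 -0.2306  0.1811] t 24.85 w 0.46052405367205657
```

Call:
step_arm(
  steps=[
    [0,0,4,0],
    [0,0,4,0],
  ],
)

```text
time: 25.05
tool_pos: [0.6271, -0.2304, 0.1744]
tool_rot: [-0.007, -0.067, 0.998, 0.013]
contact_force: [2.1, 1.6, -3.3]
gripper_width: 0.464
```

Call:
step_arm(
  steps=[
    [0,0,3,0],
    [0,0,3,0],
  ],
)

```text
time: 25.25
tool_pos: [0.627, -0.2301, 0.1678]
tool_rot: [-0.007, -0.067, 0.998, 0.013]
contact_force: [-0.6, -0.1, -5.0]
gripper_width: 0.457
```

```bash
python3 -c "
from org import *
origin();go(0,0,0)"
```

```text
origin [ 0.5998 -0.2343  0.1294] pitch 0.062 leany 0.024
delta tool mm [588.4 307.4 182.9] jaw 97.7 F [-0.59 -0.14 -5.03] tcp [ 0.627  -0.2301  0.1678] t 25.25 w 0.4573240684333116
```

Call:
step_arm(
  steps=[
    [0,0,2,0],
    [0,0,2,0],
  ],
)

```text
time: 25.45
tool_pos: [0.6266, -0.2299, 0.1628]
tool_rot: [-0.007, -0.067, 0.998, 0.013]
contact_force: [1.6, 0.1, 3.9]
gripper_width: 0.459
```

Call:
step_arm(
  steps=[
    [0,0,2,0],
    [0,0,2,0],
  ],
)

```text
time: 25.65
tool_pos: [0.6269, -0.2299, 0.1628]
tool_rot: [-0.007, -0.067, 0.998, 0.012]
contact_force: [-3.9, 3.1, 4.4]
gripper_width: 0.465
```

```bash
python3 -c "
from org import *
origin();go(0,0,0)"
```

```text
origin [ 0.5997 -0.2342  0.1244] pitch 0.062 leany 0.024
delta tool mm [588.3 307.5 178. ] jaw 97.7 F [-3.85  3.12  4.37] tcp [ 0.6269 -0.2299  0.1628] t 25.65 w 0.4646818450435437
```

Contact came at an underside height of about 0.124, with the tool force going from -5 to +4 N. That agrees with the collar at 0.122 and the tilted edge touching first. Releasing.

Call:
step_arm(
  steps=[
    [0,0,0,0],
    [0,0,0,0],
    [0,0,0,0],
    [0,0,0,0],
  ],
  claw=70,
)

```text
time: 26.05
tool_pos: [0.6281, -0.2313, 0.1651]
tool_rot: [-0.005, -0.067, 0.998, 0.011]
contact_force: [1.0, 0.4, 0.0]
gripper_width: 0.702
```

```bash
python3 chk.py; python3 -c "
from h import *
W=cloud('side',np.load('side.npz')['d']).reshape(-1,3)
for x in np.arange(.65,.725,.009):
  q=W[(abs(W[:,0]-x)<.0045)&(abs(W[:,1]+.22)<.02)&(W[:,2]>.1)&(W[:,2]<.2)]
  print(x.round(3),len(q),np.percentile(q[:,2],[50,90]).round(4) if len(q)>2 else '')
a=cv2.imread('pics/sidec.png')[200:290,300:400]
cv2.imwrite('pics/h.png',cv2.resize(a,None,fx=6,fy=6,interpolation=cv2.INTER_CUBIC))"
```

```text
origin [ 0.601  -0.2354  0.1266] pitch 0.059 leany 0.02
delta tool mm [  3.2   2.  -33.3] jaw 97.7 F [1.01 0.38 0.02] tcp [ 0.6281 -0.2313  0.1651] t 26.05 w 0.702114812794397
0.65 15 [0.1681 0.1716]
0.659 18 [0.1667 0.1695]
0.668 20 [0.1667 0.1697]
0.677 17 [0.1665 0.1681]
0.686 20 [0.1648 0.1677]
0.695 22 [0.1635 0.1688]
0.704 21 [0.1623 0.1667]
0.713 2 
0.722 0 Traceback (most recent call last):
  File "chk.py", line 10, in <module>
    print(n,'knob',len(k),f(k),'tail',len(t),f(t),'tail end x',np.percentile(e[:,0],98).round(4))
                          ~^^^
  File "chk.py", line 9, in <lambda>
    f=lambda q:((np.percentile(q,3,0)+np.percentile(q,97,0))/2).round(4)
                 ~~~~~~~~~~~~~^^^^^^^
    return _quantile_unchecked(
        a, q, axis, out, overwrite_input, method, keepdims, weights)
    return _ureduce(a,
                    func=_quantile_ureduce_func,
    ...<5 lines>...
                    overwrite_input=overwrite_input,
                    method=method)
    r = func(a, **kwargs)
    result = _quantile(arr,
                       quantiles=q,
    ...<2 lines>...
                       out=out,
                       weights=wgt)
    slices_having_nans = np.isnan(arr[-1, ...])
                                  ~~~^^^^^^^^^
IndexError: index -1 is out of bounds for axis 0 with size 0
```

View pics/h.png

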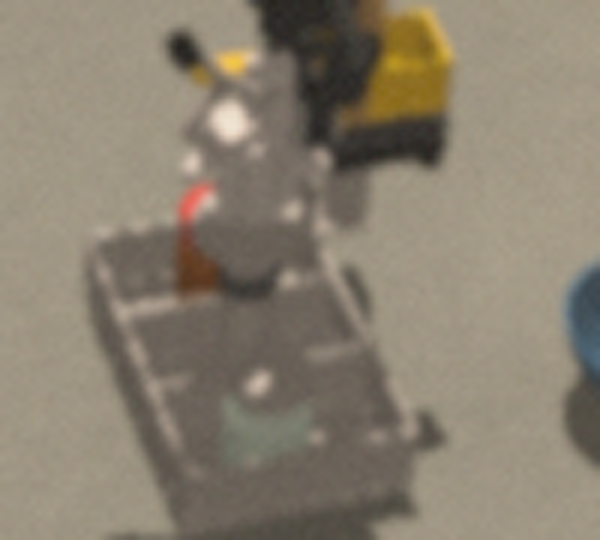

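That side frame was stale, because the script stopped before taking a new one. I'll grab again.

```bash
cat > fit.py <<'E'
from h import *
for n in('side','top'):
    P=cloud(n,look(n,n+'c')[1]).reshape(-1,3)
    t=P[(P[:,0]>.645)&(P[:,0]<.722)&(abs(P[:,1]+.22)<.025)&(P[:,2]>.115)&(P[:,2]<.2)]
    xs,zs=[],[]
    for x in np.arange(.645,.722,.008):
        q=t[(t[:,0]>=x)&(t[:,0]<x+.008)]
        if len(q)>4: xs.append(x+.004);zs.append(np.percentile(q[:,2],75))
    print(n,'tail',np.c_[xs,zs].round(4).tolist(),'slope',np.polyfit(xs,zs,1)[0].round(3),'endx',np.percentile(t[:,0],99).round(4),'y',np.percentile(t[:,1],[3,97]).round(4))
    k=P[(P[:,0]>.50)&(P[:,0]<.595)&(abs(P[:,1]+.24)<.035)&(P[:,2]>.15)&(P[:,2]<.26)]
    for x in np.arange(.515,.595,.008):
        q=k[abs(k[:,0]-x)<.004]
        if len(q)>2:print('  ',x.round(3),len(q),np.percentile(q[:,2],[50,90]).round(4),np.percentile(q[:,1],[5,95]).round(4))
E
python3 fit.py
```

```text
side tail [[0.649, 0.1425], [0.657, 0.1464], [0.665, 0.1474], [0.673, 0.1466], [0.681, 0.1477], [0.689, 0.1473], [0.697, 0.1473], [0.705, 0.1453], [0.713, 0.144]] slope 0.006 endx 0.7128 y [-0.2369 -0.2097]
   0.547 8 [0.2283 0.2326] [-0.2452 -0.2325]
   0.555 21 [0.2295 0.2346] [-0.252  -0.2359]
   0.563 21 [0.1822 0.2291] [-0.2464 -0.2333]
   0.571 25 [0.1884 0.2136] [-0.2428 -0.2322]
   0.579 35 [0.1678 0.2093] [-0.2481 -0.2219]
   0.587 37 [0.1673 0.2012] [-0.2547 -0.2182]
top tail [[0.665, 0.1428], [0.673, 0.1435], [0.681, 0.1465], [0.689, 0.144], [0.697, 0.1464], [0.705, 0.147], [0.713, 0.1442]] slope 0.049 endx 0.7136 y [-0.2248 -0.2084]
   0.579 4 [0.2089 0.2111] [-0.2419 -0.2365]
   0.587 13 [0.2005 0.2058] [-0.2559 -0.2308]
```

The handle is home: the tail top is level at about 0.1465, so the underside is near 0.122, and the knob top at 0.233 shows the lever still up. Next I'll withdraw upward, go over the knob and shut the fingers.

Call:
step_arm(
  steps=[
    [0,0,-8,0],
    [0,0,-15,0],
    [0,0,-25,0],
    [0,0,-25,0],
    [0,0,-25,0],
    [0,0,-20,0],
    [0,0,0,0],
  ],
)

```text
time: 26.9
tool_pos: [0.6297, -0.2339, 0.2936]
tool_rot: [-0.004, -0.067, 0.998, 0.01]
contact_force: [0.4, -0.8, 0.3]
gripper_width: 0.698
```

```bash
python3 fit.py; python3 -c "
from h import *
go(.556,-.2405,.250)"
```

```text
side tail [[0.649, 0.1483], [0.657, 0.1457], [0.665, 0.1484], [0.673, 0.1477], [0.681, 0.1467], [0.689, 0.1487], [0.697, 0.1473], [0.705, 0.1473], [0.713, 0.1432]] slope -0.035 endx 0.7126 y [-0.2385 -0.2103]
   0.547 8 [0.2295 0.2327] [-0.2486 -0.2312]
   0.555 19 [0.232  0.2343] [-0.2518 -0.2346]
   0.563 25 [0.1817 0.2322] [-0.2492 -0.2318]
   0.571 25 [0.1883 0.2167] [-0.2428 -0.2293]
   0.579 34 [0.167  0.2077] [-0.2496 -0.2233]
   0.587 40 [0.1673 0.2031] [-0.254  -0.2165]
top tail [[0.681, 0.1465], [0.689, 0.1455], [0.697, 0.1461], [0.705, 0.1464], [0.713, 0.1459]] slope -0.005 endx 0.7122 y [-0.2335 -0.2085]
delta tool mm [72.5  1.7 40.3] jaw 97.7 F [-0.28  0.08 -0.09] tcp [ 0.6286 -0.2333  0.2894] t 27.0 w 0.6991962066434726
```

Call:
step_arm(
  steps=[
    [20,0,0,0],
    [24,1,0,0],
    [20,1,0,0],
    [8,0,10,0],
    [0,0,12,0],
    [0,0,10,0],
    [0,0,0,0],
  ],
  claw=0,
)

```text
time: 27.7
tool_pos: [0.5501, -0.2375, 0.2442]
tool_rot: [-0.014, -0.068, 0.997, 0.016]
contact_force: [-0.0, -0.9, -0.0]
gripper_width: 0.001
```

```bash
python3 -c "
from h import *
go(.556,-.2405,.235)"
```

```text
delta tool mm [-5.6 -4.1  9. ] jaw 97.7 F [-0.05 -0.93 -0.01] tcp [ 0.5501 -0.2375  0.2442] t 27.7 w 0.0014490410684821716
```

Call:
step_arm(
  steps=[
    [-3,-3,0,0],
    [-1,-1,6,0],
    [0,0,5,0],
    [1,0,5,0],
  ],
)

```text
time: 28.1
tool_pos: [0.5549, -0.2411, 0.2275]
tool_rot: [-0.014, -0.068, 0.997, 0.016]
contact_force: [-2.5, 0.7, 4.9]
gripper_width: 0.004
```

Call:
step_arm(
  steps=[
    [2,0,5,0],
    [2,0,5,0],
    [2,0,5,0],
  ],
)

```text
time: 28.4
tool_pos: [0.5483, -0.2421, 0.2131]
tool_rot: [-0.013, -0.068, 0.997, 0.015]
contact_force: [-2.0, -0.5, 1.1]
gripper_width: 0.002
```

```bash
python3 -c "
from h import *
go(.5365,-.243,.177)"
```

```text
delta tool mm [11.  -0.5 36.4] jaw 97.8 F [-1.99 -0.53  1.15] tcp [ 0.5483 -0.2421  0.2131] t 28.4 w 0.0018818757821549373
```

Call:
step_arm(
  steps=[
    [2,0,5,0],
    [2,0,5,0],
    [1,0,5,0],
  ],
)

```text
time: 28.7
tool_pos: [0.5423, -0.2425, 0.1969]
tool_rot: [-0.013, -0.068, 0.997, 0.015]
contact_force: [-1.5, -0.6, 1.2]
gripper_width: 0.0
```

Call:
step_arm(
  steps=[
    [1,0,4,0],
    [1,0,4,0],
  ],
)

```text
time: 28.9
tool_pos: [0.5398, -0.2425, 0.1876]
tool_rot: [-0.013, -0.068, 0.997, 0.015]
contact_force: [-0.9, -1.5, 1.5]
gripper_width: 0.002
```

```bash
python3 -c "
from h import *
go(.5365,-.243,.177)"
```

```text
delta tool mm [ 3.1 -0.4 10.7] jaw 97.8 F [-0.89 -1.52  1.46] tcp [ 0.5398 -0.2425  0.1876] t 28.9 w 0.0015864161187088253
```

Call:
step_arm(
  steps=[
    [0,0,3,0],
    [0,0,3,0],
  ],
)

```text
time: 29.1
tool_pos: [0.5394, -0.2422, 0.1807]
tool_rot: [-0.013, -0.068, 0.997, 0.015]
contact_force: [-0.0, -0.2, 1.5]
gripper_width: -0.002
```

Call:
step_arm(
  steps=[
    [0,0,3,0],
    [0,0,2,0],
  ],
)

```text
time: 29.3
tool_pos: [0.5392, -0.2422, 0.1762]
tool_rot: [-0.014, -0.068, 0.997, 0.015]
contact_force: [-4.0, 0.5, 11.4]
gripper_width: -0.002
```

Call:
step_arm(
  steps=[
    [0,0,2,0],
  ],
)

```text
time: 29.4
tool_pos: [0.5393, -0.2425, 0.1762]
tool_rot: [-0.014, -0.068, 0.997, 0.015]
contact_force: [-5.4, 1.6, 10.3]
gripper_width: -0.003
```

Call:
step_arm(
  steps=[
    [0,0,2,0],
  ],
)

```text
time: 29.5
tool_pos: [0.5394, -0.2425, 0.1764]
tool_rot: [-0.014, -0.068, 0.997, 0.015]
contact_force: [-5.1, 1.4, 8.7]
gripper_width: -0.001
```

```bash
python3 -c "
from h import *
go(0,0,0)"
```

```text
delta tool mm [496.8 307.6 198.4] jaw 97.8 F [-5.14  1.4   8.67] tcp [ 0.5394 -0.2425  0.1764] t 29.5 w -0.0012713789249853432
```

Call:
step_arm(
  steps=[
    [0,0,3,0],
  ],
)

```text
time: 29.6
tool_pos: [0.5393, -0.2425, 0.1759]
tool_rot: [-0.014, -0.068, 0.997, 0.014]
contact_force: [-6.9, 2.3, 12.6]
gripper_width: -0.004
```

Call:
step_arm(
  steps=[
    [0,0,-10,0],
    [0,0,-25,0],
    [0,0,-30,0],
    [30,0,-30,0],
    [40,0,0,0],
    [40,0,0,0],
    [0,0,0,0],
  ],
)

```text
time: 30.3
tool_pos: [0.4323, -0.2597, 0.2786]
tool_rot: [-0.012, -0.07, 0.997, 0.014]
contact_force: [0.2, 0.8, -0.1]
gripper_width: 0.0
```

```bash
python3 fit.py
python3 - <<'E'
from h import *
go(0,0,0)
for n in('side','top'):
    P=cloud(n,np.load(n+'.npz')['d']).reshape(-1,3)
    k=P[(P[:,0]>.51)&(P[:,0]<.57)&(abs(P[:,1]+.243)<.02)&(P[:,2]>.14)&(P[:,2]<.22)]
    for x in np.arange(.515,.57,.006):
        q=k[abs(k[:,0]-x)<.003]
        if len(q)>2:print(n,x.round(3),len(q),np.percentile(q[:,2],[50,90]).round(4))
a=cv2.imread('pics/sidec.png')[200:280,310:400];b=cv2.imread('pics/topc.png')[155:235,355:445]
cv2.imwrite('pics/i.png',cv2.resize(cv2.hconcat([a,b]),None,fx=4.4,fy=4.4,interpolation=cv2.INTER_CUBIC))
E
```

```text
side tail [[0.649, 0.1475], [0.657, 0.1469], [0.665, 0.1474], [0.673, 0.148], [0.681, 0.1483], [0.689, 0.1479], [0.697, 0.1477], [0.705, 0.1461], [0.713, 0.1422]] slope -0.049 endx 0.7127 y [-0.2373 -0.2095]
   0.531 16 [0.1753 0.1797] [-0.2527 -0.231 ]
   0.539 13 [0.177  0.1787] [-0.2524 -0.2345]
   0.547 8 [0.173  0.1761] [-0.2449 -0.2334]
   0.555 8 [0.173  0.1752] [-0.2442 -0.2358]
   0.563 10 [0.1737 0.1755] [-0.2442 -0.2322]
   0.571 15 [0.1666 0.174 ] [-0.243  -0.2343]
   0.579 23 [0.1673 0.1742] [-0.2499 -0.2187]
   0.587 31 [0.1662 0.1733] [-0.2523 -0.2166]
top tail [[0.649, 0.1465], [0.657, 0.1479], [0.665, 0.147], [0.673, 0.1451], [0.681, 0.1471], [0.689, 0.1472], [0.697, 0.147], [0.705, 0.1466], [0.713, 0.1447]] slope -0.018 endx 0.7128 y [-0.2362 -0.2095]
   0.531 23 [0.1749 0.1771] [-0.2519 -0.2313]
   0.539 19 [0.1764 0.1812] [-0.254  -0.2337]
   0.547 13 [0.1728 0.1764] [-0.2471 -0.2367]
   0.555 11 [0.1722 0.1734] [-0.2462 -0.2367]
   0.563 9 [0.1717 0.174 ] [-0.2427 -0.2342]
   0.571 14 [0.1729 0.1752] [-0.2424 -0.2333]
   0.579 26 [0.1685 0.1741] [-0.2456 -0.2183]
   0.587 35 [0.1676 0.1752] [-0.2543 -0.2172]
delta tool mm [387.4 309.2 295.9] jaw 98.1 F [-0.31  0.63 -0.12] tcp [ 0.4344 -0.2593  0.278 ] t 30.4 w 0.0003214532393542182
side 0.527 7 [0.1751 0.1797]
side 0.533 14 [0.1757 0.1796]
side 0.539 9 [0.1772 0.1782]
side 0.545 8 [0.1736 0.1761]
side 0.551 5 [0.1723 0.1735]
side 0.557 5 [0.1735 0.1752]
side 0.563 7 [0.1743 0.1752]
side 0.569 13 [0.1556 0.1759]
top 0.527 7 [0.1725 0.1758]
top 0.533 18 [0.175  0.1771]
top 0.539 17 [0.1778 0.1813]
top 0.545 9 [0.1718 0.1755]
top 0.551 8 [0.1729 0.1766]
top 0.557 8 [0.1707 0.1734]
top 0.563 8 [0.1717 0.174 ]
top 0.569 6 [0.173  0.1757]
```

View pics/i.png

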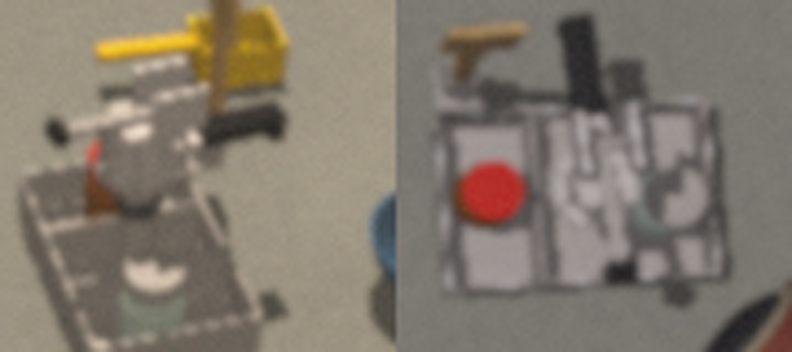

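```bash
python3 -c "
from plant import *
print(job_done());print(state()['time'],state()['contact_force'])"
```

```text
the job is handed in; nothing more can be done
None
the job is handed in; nothing more can be done
```

The handle is seated on the post's collar with its lever pressed down, and I handed the job in at about 30 s of the 72 s allowed. No verdict is reported, so the result rests on my own last checks.

**What I did:** I raised the lever by pinching the knob. The first two lifts tipped the handle by about 0.2 rad and only partly raised the lever. I set it down both times, gripped again at the knob's true height, and raised the lever to its stop. I then carried the handle by its cheeks past the spatula and lowered it until it touched the collar (about 9 N). After letting go, I pressed the knob down to a firm stop at 12.6 N.

**Last checks:**

| Check | Measured | Expected |
|---|---|---|
| Handle underside height | about 0.122 m | collar measured at about 0.122 m |
| Handle level | within about 0.05 rad (noisy depth fit) | 0.05 rad limit |
| Handle position, from tail end and knob | about (0.596, -0.235) m | post at (0.598, -0.2345) m, within 7 mm |
| Knob centre above underside | about 47 mm | 47 mm with lever fully down |
| Lever bar | horizontal to about 0.03 rad | below 0.045 rad |
| Force on tool | near zero, tool well clear | no contact |

**Disagreements and doubts:**
- **Tilt while held:** the handle drifted to about 0.065 rad of tilt during the carry, and it levelled once released on the collar.
- **Level reading:** the tail slope from depth ranged from -0.049 (side camera) to -0.018 (top camera). The side value includes low points at the very end of the tail; the rest of the tail top is flat to within about 1 mm.
- **Lever angle:** it is inferred from heights and the firm stop, since there is no direct reading.
- **Scene objects:** I saw no sign that anything else had moved, but I did not measure it.

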